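Mount the inspection carriage and load the sensor modules

ROBOT

A 6-joint arm with a two-finger parallel gripper is mounted at the origin on the work surface. World frame = base frame: x ahead of the robot, y to its left, z up, the work surface at z = 0. Lengths are in m, angles in rad, forces in N, time in s.
With the tool pointing down it reaches from about 0.35 to 0.775 m from the base axis. Payload 5.5 kg.
Tool frame: the origin (TCP) lies midway between the tips of the shut fingers; the grasp point (between the pads) lies grip_point_offset behind it (grip_point_offset is the distance from the TCP to the grasp point, in m); z points along the fingers, y is the direction in which the jaws open and shut (so a half turn about z gives the same grasp; the last joint's range is limited). The gripper opens to 85 mm and grips with 20 to 120 N. Pads are 22 mm wide; open, the fingers measure 114 mm over their backs; the gripper's body (76 mm by 85 mm) begins 54 mm behind the grasp point. The pads swing forward as they close: fully open they stand 13 mm farther back than shut.
Start: joints at [-1.268, 0.313, 0.046, 1.304, 0, 1.431], TCP at [0.246, -0.52, 0.231] pointing down, gripper open.
Joint ranges: [-2.76, 2.76], [-0.86, 1.69], [-1.03, 1.26], [-2.2, 2.34], [-1.47, 1.5], [-3.14, 3.14]. Speed limits (rad/s): [2.57, 2.57, 3.14, 3.14, 3.14, 3.14].

INTERFACE

Orientations are given as a unit quaternion [w, x, y, z].
In Python, from workcell import * gives the robot as it stands.
- The arm moves only by the tool send_rows, never from a script. Its argument "series" is one flat list of numbers, 7 for each row, row after row: the shift along the tool's x, y, z in cm, then the turn, a rotation vector about the tool's x, y, z in degrees, then the opening, from 0 (shut) to 1 (fully open). A call has 1 to 10 rows; each row is the pose to reach, as a shift and turn from the pose commanded when the call began, along the tool's axes at that moment; what a row does not reach only later rows make up. A row lasts 1/12 s, in which the tool goes at most 41.7 mm and 7.16 degrees, less where a joint would pass 70% of its speed; a pose out of reach is approached as far as the arm can. A call with a gripper value outside its range is refused whole. The fingers move at their own pace and stop on an object; "newtons" is the grip in N (left out, the last holds). Time passes only in rows, so rows that repeat a pose let the fingers close. It gives the time, the measured TCP pose, the force and the opening at its end, in the units of the state.
- get_state(): the state, without advancing time (a new reading comes with each control period).
- read_camera(name): name is "scene" or "top" or "wrist"; returns the picture (420x560x3 uint8, blue, green, red); there is no depth.
- camera_info(name): a dict with "K" (3x3 intrinsics, pixels), "xyz" and "attitude" of the camera in the world. Camera axes: x right, y down, z forward; pixel columns grow to the right and rows downward; lengths in m; the calibration is good to about 2 mm. The wrist camera is an equidistant fisheye: a pixel r from the principal point sees the ray r / f radians off the axis. A picture is of the moment at which its call begins: read the wrist's pose just before it. camera_info takes no time and is no camera call; for the wrist camera it gives the pose at the moment of the call.
- hand_in(): hands the job in, once; it reports no verdict.
Trained networks look in the newest picture that a camera, given by its name, has taken for a name from the list of things; names that differ only in an ending like _2 or _b are one class to them, and where a whole thing is asked for, a point or a joint stands for the part that bears it (a point fixed in the world has none). Each returns a list of dicts, best first, with "p" (0 to 1); they miss things now and then, are a little off and sometimes report something else, mostly with a low value. They report only what shows in the picture. A call takes as long as a camera call.
- silhouettes(camera, label): "pixels" (420x560 bool, what is visible of it) and "box" ([left, top, width, height] in pixels, round what is visible of it).
The state is a dict: "clock": time; "joint_pos": joint angles; "qvel": joint speeds; "tau": joint torques, N m; "tcp_pos": TCP position; "orientation": TCP orientation; "wrist_force": force on the tool from outside, world axes, zero at the start; "ft_torque": the same for the moment, N m; "finger_gap": finger opening in m.
Only numpy, scipy, OpenCV 4.12 (cv2) and the standard library are available. Lean on these libraries where they do the work, as an engineer would, in place of code of your own. Each camera call takes 0.05 s, during which the arm holds its last target. There are 200 camera calls.

TASK

Set up the inspection stage: slide the three-pocket carriage onto the dovetail rail from the rail's open end until it is fully home against the end stop, then tighten the clamp knob on its side clockwise to its stop. Only once it is clamped, load every sensor module from the lidded case into the carriage, one upright in each pocket and seated on the pocket floor; the case lid must be lifted until it rests open on its stop and is left open. Leave the bottle, the jar and the screwdriver alone.

Things in the scene. Friction and masses are not known exactly. Their poses are not given: they have to be found in the camera images.
- rail_home (a point): Fixed stage: grey slab 110 x 190 x 12 mm carrying a raised steel dovetail rail 150 mm long, top 70 mm above the bench. This point is where the centre of the carriage's underside lies when fully home: on the rail's centre line, 15 mm below its top. y runs along the rail from the open end to the stop, z up. The stop, a block reaching 19 mm above the rail top, has its face 63 mm beyond.
- rail_entry (a point): Tip of the rail's open end, on its centre line, 84 mm before rail_home in -y, same height and axes. The rail is 38 mm wide at its top, 14 mm high, flanks undercut at 60 degrees, on an 18 mm wide web; beside it all is free down to the slab. Its first 18 mm taper in (tip 28 mm wide and 3 mm lower).
- carriage_mid (a point): Loose aluminium carriage, 60 (x) x 126 (y) x 37 mm high, 0.6 kg; point at its centre, 18.5 mm above its underside. Starts upright on the bench, knob side (+x) away from the robot; its +y end goes to the stop. Dovetail groove along its underside, open at both ends: 15 mm deep, 2.5 mm play to each side on the rail, roof rests on the rail top. Grasp it across its 60 mm width at mid-length.
- knob_grip (a point): Grip point of the carriage's black clamp knob: a bar 38 (x) x 14 (y) x 28 mm high on a disc of 18 mm radius whose top is 14 mm below this point. It stands on a lug on the carriage's +x side at its y = -50 mm, 63 mm from its centre line. z is the turning axis, out and up, 30 degrees from vertical, leaning away from the carriage. x turns with the knob.
- clamp_knob (a joint): Turn of the clamp knob, rad: 0 loose, 1.4 tight at its stop; clockwise seen from outside (from above) tightens. At 0.7 the bar's long side lies across the carriage. Friction about 0.05 N m; it stays where it is left.
- case_lid (a joint): Opening of the case lid, rad: 0 shut, 1.9 open and resting on its stop. It falls shut if let go below about 1.3 and falls open beyond that.
- lid_hinge (a point): Middle of the hinge line on the rear (+x) rim of the fixed grey case, 38 mm above the bench. y is the hinge axis, x points from the case's front to its rear. The case base is 170 mm deep (x), 240 mm wide (y), walls 38 mm high and 5 mm thick, floor 5 mm thick; a black liner makes the rear wall 25 mm thick. The lid is a shell 46 mm deep, 0.35 kg.
- lid_tab (a point): Centre of the lift tab of the lid: a black block 24 mm wide (y), 14 mm high, sticking out 36 mm from the lid's front (-x) face at the middle of its width; this point is 20 mm out from that face. Shut it lies 190 mm in front of the hinge line and 20 mm above it; it moves with the lid.
- pocket0 (a point): Where the centre (mid) of a module seated in the first carriage pocket lies: on the pocket's axis, 31 mm above its floor, 15 mm above the carriage's top edge, at carriage y = -40 mm (knob end). Axes as the carriage. The pockets are 48 (x) x 34 (y) mm, 16 mm deep, in a row along y, 40 mm apart, walls 6 mm.
- pocket1 (a point): The same for the middle pocket.
- pocket2 (a point): The same for the third pocket, carriage y = +40 mm.
- module0_mid (a point): Sensor module, loose, standing in the case (two or three of the modules are there): black base 44 (x) x 30 (y) x 32 mm high with a square steel stem 16 x 16 x 30 mm on its top centre; 62 mm high in all, 0.11 kg. This point is its centre, 31 mm above its underside. Fits a pocket with its x along the carriage's x, either way round.
- module1_mid (a point): Sensor module, loose, standing in the case: black base 44 (x) x 30 (y) x 32 mm high with a square steel stem 16 x 16 x 30 mm on its top centre; 62 mm high in all, 0.11 kg. This point is its centre, 31 mm above its underside. Fits a pocket with its x along the carriage's x, either way round.
- module2_mid (a point): Sensor module, loose, standing in the case: black base 44 (x) x 30 (y) x 32 mm high with a square steel stem 16 x 16 x 30 mm on its top centre; 62 mm high in all, 0.11 kg. This point is its centre, 31 mm above its underside. Fits a pocket with its x along the carriage's x, either way round.
- bottle: White bottle standing beyond the stage, 54 mm wide, 130 mm high; origin at its underside. To be left alone.
- jar: Amber jar beyond the stage, 60 mm wide, 60 mm high; origin at its underside. To be left alone.
- driver: Screwdriver, 160 mm, lying beyond the carriage. To be left alone.

How it is judged:
By the outcome, as a careful person would: the job done as asked, in the order asked, and still so for the second after the job is handed in, with the robot touching nothing.
Of module0, module1, module2 only 2 to 3 are there at a start; the rules pass over those that are not, and their reading is None.
At some moment in a run one of module0, module1, module2 may be knocked a few centimetres aside while the robot is not near it.
It also fails if it takes over 208 s, if anything falls off the work surface, if the arm or the gripper's body presses on something with over 40 N, if the wrist force passes 120 N, or if a joint passes its speed limit or range.

## Working session

There is one attempt and no reset: what is moved stays moved. The work goes in short steps, Python scripts to look and compute and a tool call to move; the robot and the scene stay as the last step left them, time stands still between calls to the robot, and variables do not carry over. Pictures are saved under pics/ and viewed, about 12 in all and at most 16, crops included, and the job is handed in when it is done.

Besides the shell and the picture viewer there is one more tool, called as name(argument=value, ...), one argument or row to a line, values as JSON. send_rows: Moves the arm, as the interface text tells. Its arguments: {"type":"object","properties":{"series":{"type":"array"},"newtons":{"type":"number"}},"required":["series"]}

```bash
ls; mkdir -p pics; cat > h.py <<'E'
from workcell import *
import numpy as np, cv2
from scipy.spatial.transform import Rotation as R
def q2R(q): return R.from_quat([q[1],q[2],q[3],q[0]]).as_matrix()
def att(i):
    a=np.array(i["attitude"],float)
    return a if a.shape==(3,3) else q2R(a)
def ray(i,u,v,wrist=False):
    K=np.array(i["K"]); x=(u-K[0,2])/K[0,0]; y=(v-K[1,2])/K[1,1]
    if wrist:
        r=np.hypot(x,y); d=np.array([x/r*np.sin(r),y/r*np.sin(r),np.cos(r)]) if r>1e-9 else np.array([0,0,1.])
    else: d=np.array([x,y,1.])
    return att(i)@(d/np.linalg.norm(d))
def onz(i,u,v,z,wrist=False):
    d=ray(i,u,v,wrist); o=np.array(i["xyz"]); return o+d*(z-o[2])/d[2]
def proj(i,p,wrist=False):
    K=np.array(i["K"]); c=att(i).T@(np.asarray(p,float)-np.array(i["xyz"]))
    if wrist:
        rr=np.hypot(c[0],c[1]); t=np.arctan2(rr,c[2]); c=np.array([c[0]/rr*t,c[1]/rr*t,1])
    else: c=c/c[2]
    return np.array([K[0,0]*c[0]+K[0,2],K[1,1]*c[1]+K[1,2]])
def st():
    s=get_state(); print("t",round(s["clock"],2),"tcp",np.round(s["tcp_pos"],4),"q",np.round(s["orientation"],4),"F",np.round(s["wrist_force"],1),"gap",round(s["finger_gap"],4)); print("J",np.round(s["joint_pos"],3)); return s
def goto(p,Rt=None):
    """shift (cm) and rotvec (deg) in tool axes from current pose"""
    s=get_state(); R0=q2R(s["orientation"]); d=R0.T@(np.asarray(p)-s["tcp_pos"])*100
    rv=np.zeros(3) if Rt is None else R.from_matrix(R0.T@Rt).as_rotvec(degrees=True)
    print("shift cm",np.round(d,2),"rot deg",np.round(rv,2)); return d,rv
E
python3 - <<'E'
from h import *
s=st()
import workcell; print([n for n in dir(workcell) if not n.startswith('_')]); print(s.keys()); print(globals().get('grip_point_offset'))
for c in ("scene","top","wrist"):
    i=camera_info(c); print(c,i["K"],i["xyz"],i["attitude"]); im=read_camera(c); cv2.imwrite(f"pics/{c}0.png",im)
    for l in ("carriage_mid","knob_grip","case_lid","lid_tab","module0_mid","bottle","jar","driver"):
        print(c,l,[(round(d["p"],2),d["box"]) for d in silhouettes(c,l)[:2]])
E
```

```text
pics
t 0.0 tcp [ 0.2462 -0.519   0.2304] q [-9.000e-04  9.756e-01  2.196e-01 -1.000e-04] F [0.3 0.3 0.2] gap 0.0856
J [-1.268  0.314  0.045  1.304  0.     1.431]
['MotionError', 'camera_info', 'get_state', 'grip_point_offset', 'hand_in', 'read_camera', 'silhouettes']
dict_keys(['clock', 'joint_pos', 'qvel', 'tau', 'tcp_pos', 'orientation', 'wrist_force', 'ft_torque', 'finger_gap'])
0.0187
scene [[453.77810892   0.         286.34805298]
 [  0.         453.77810892 207.72532032]
 [  0.           0.           1.        ]] [ 1.28441723 -0.58316726  1.02083242] [-0.33283511  0.84216805  0.39755991 -0.14805362]
scene carriage_mid [(0.59, [147.5, 220.6, 53.8, 39.5])]
scene knob_grip [(0.57, [162.7, 250.4, 14.1, 10.5]), (0.34, [151.5, 219.5, 49.4, 44.6])]
scene case_lid [(0.79, [296.7, 122.8, 91.0, 68.3])]
scene lid_tab [(0.56, [295.0, 123.5, 90.3, 66.3])]
scene module0_mid [(0.71, [218.6, 256.4, 22.5, 47.3])]
scene bottle [(0.88, [288.5, 245.7, 25.4, 40.5])]
scene jar [(0.61, [345.1, 225.1, 26.4, 27.2])]
scene driver [(0.73, [217.7, 260.4, 25.2, 40.5])]
top [[412.03415575   0.         281.5
[... 279 characters left out ...]
17.8]), (0.41, [234.0, 127.2, 19.9, 25.7])]
top case_lid [(0.73, [124.2, 192.7, 98.8, 82.5]), (0.48, [247.4, 215.7, 69.8, 50.5])]
top lid_tab [(0.64, [123.8, 195.9, 95.8, 78.6])]
top module0_mid []
top bottle [(0.56, [304.7, 131.8, 22.2, 27.2])]
top jar [(0.9, [231.7, 128.2, 21.0, 25.1])]
top driver [(0.85, [363.6, 158.2, 14.4, 54.5])]
wrist [[325.1922621    0.         281.75662022]
 [  0.         325.1922621  209.27535455]
 [  0.           0.           1.        ]] [ 0.32384088 -0.48446654  0.37309573] [ 0.13792683  0.83372819 -0.5275664  -0.08687456]
wrist carriage_mid []
wrist knob_grip []
wrist case_lid []
wrist lid_tab []
wrist module0_mid []
wrist bottle []
wrist jar []
wrist driver []
```

```bash
python3 - <<'E'
from h import *
a=cv2.imread("pics/top0.png"); b=cv2.imread("pics/scene0.png")
cv2.imwrite("pics/top0z.png",cv2.resize(a[110:310,110:430],(800,500),interpolation=cv2.INTER_CUBIC))
cv2.imwrite("pics/scene0z.png",cv2.resize(b[110:320,130:410],(800,600),interpolation=cv2.INTER_CUBIC))
E
```

```text
(no output)
```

View pics/top0z.png

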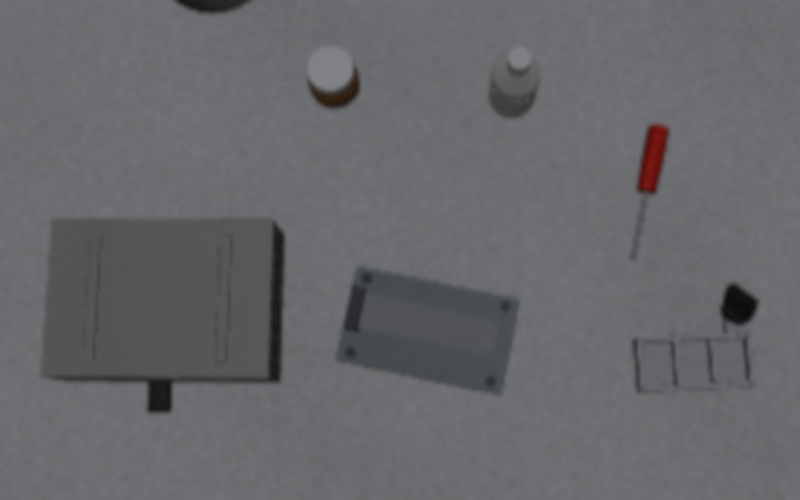

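View pics/scene0z.png

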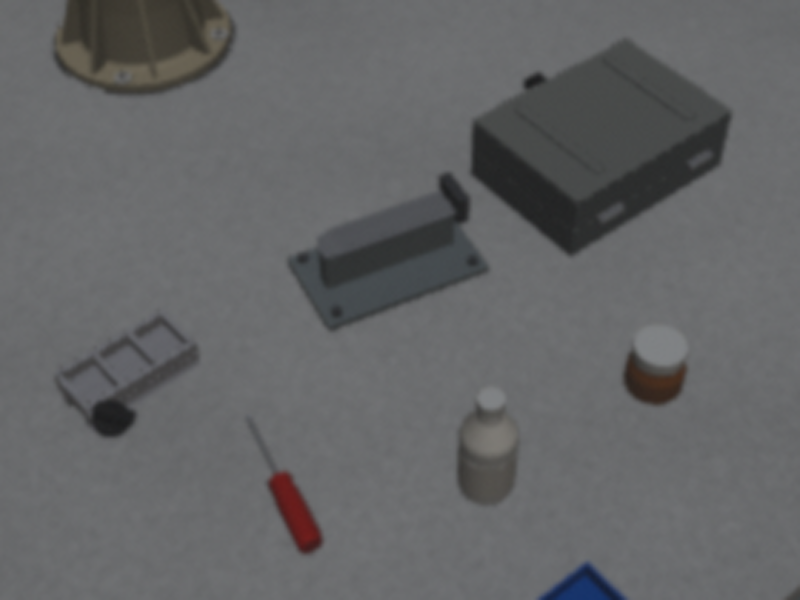

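The top zoom shows the case (lid shut, tab at zoomed (160,396)), the stage with its stop at the left (+y) end, the carriage at right with the knob on its far side, and bottle, jar and driver beyond.

```bash
python3 - <<'E'
from h import *
i=camera_info("top")
def P(u,v,z): return onz(i,110+u/2.5,110+v/2.5,z)
c=np.array([P(*p,0.037) for p in [(634,340),(748,337),(752,387),(638,391)]]); print("car",c.round(4).tolist(),c.mean(0).round(4))
d=(c[0]-c[1]+c[3]-c[2]); print("y axis ang",np.degrees(np.arctan2(-d[0],d[1])), np.linalg.norm(d)/2)
s=np.array([P(*p,0.012) for p in [(358,266),(518,298),(500,393),(337,359)]]); print("slab",s.round(4).tolist(),s.mean(0).round(4))
d=(s[0]-s[1]+s[3]-s[2]); print("ang",np.degrees(np.arctan2(-d[0],d[1])),np.linalg.norm(d)/2)
print("rail top",P(350,308,.089),P(498,335,.067))
l=np.array([P(*p,0.084) for p in [(52,219),(272,219),(271,378),(42,376)]]); print("lid",l.round(4).tolist(),l.mean(0).round(4))
print("tab",P(160,396,.065))
print("knob",P(739,304,.05))
E
```

```text
car [[0.5019, -0.2355, 0.037], [0.5047, -0.3603, 0.037], [0.4502, -0.3617, 0.037], [0.4464, -0.2378, 0.037]] [ 0.4758 -0.2988  0.037 ]
y axis ang 1.5129659552862469 0.12438430164023179
slab [[0.5899, 0.0699, 0.012], [0.5523, -0.1112, 0.012], [0.4458, -0.0893, 0.012], [0.4844, 0.0926, 0.012]] [ 0.5181 -0.0095  0.012 ]
ang -11.839917689411653 0.18545783251329262
rail top [0.53223622 0.07199524 0.089     ] [ 0.50515945 -0.08477008  0.067     ]
lid [[0.6309, 0.3945, 0.084], [0.6296, 0.1572, 0.084], [0.4594, 0.1546, 0.084], [0.4625, 0.3955, 0.084]] [0.5456 0.2754 0.084 ]
tab [0.44189417 0.27553489 0.065     ]
knob [ 0.53948426 -0.34856425  0.05      ]
```

```bash
cat >> h.py <<'E'
def down(deg):
    """tool z down, tool x at world yaw deg"""
    a=np.radians(deg); x=np.array([np.cos(a),np.sin(a),0]); z=np.array([0,0,-1.]); return np.column_stack([x,np.cross(z,x),z])
E
python3 - <<'E'
from h import *
goto([0.4758,-0.2988,0.17],down(91.5))
E
```

```text
shift cm [ 30.19 -10.12   6.13] rot deg [  0.     0.   -66.13]
```

send_rows(
  series=[30.2,-10.1,6.1,0,0,-66.1,1,30.2,-10.1,6.1,0,0,-66.1,1,30.2,-10.1,6.1,0,0,-66.1,1,30.2,-10.1,6.1,0,0,-66.1,1,30.2,-10.1,6.1,0,0,-66.1,1,30.2,-10.1,6.1,0,0,-66.1,1,30.2,-10.1,6.1,0,0,-66.1,1,30.2,-10.1,6.1,0,0,-66.1,1,30.2,-10.1,6.1,0,0,-66.1,1,30.2,-10.1,6.1,0,0,-66.1,1],
)

```text
clock: 2.18
tcp_pos: [0.4772, -0.2967, 0.1697]
orientation: [-0.001, 0.694, 0.72, -0.0]
wrist_force: [-0.2, -0.2, -0.2]
finger_gap: 0.0849
```

send_rows(
  series=[0,0,0,0,0,0,1,0,0,0,0,0,0,1],
)

```text
clock: 2.35
tcp_pos: [0.4761, -0.2988, 0.1703]
orientation: [0.0, 0.698, 0.716, -0.0]
wrist_force: [-0.7, -1.1, -0.2]
finger_gap: 0.0853
```

```bash
python3 - <<'E'
from h import *
st(); i=camera_info("wrist"); print(i["xyz"],att(i).round(3).tolist())
im=read_camera("wrist"); 
for l in ("carriage_mid","knob_grip"): print(l,[(round(d["p"],2),d["box"]) for d in silhouettes("wrist",l)[:2]])
pred=[proj(i,p,True).round(1).tolist() for p in [[0.5019, -0.2355, 0.037], [0.5047, -0.3603, 0.037], [0.4502, -0.3617, 0.037], [0.4464, -0.2378, 0.037]]]; print(pred)
cv2.imwrite("pics/w1.png",cv2.resize(im,(800,600),interpolation=cv2.INTER_CUBIC))
E
```

```text
t 2.35 tcp [ 0.4761 -0.2988  0.1703] q [ 1.000e-04  6.983e-01  7.158e-01 -0.000e+00] F [-0.7 -1.1 -0.2] gap 0.0853
J [-0.703  0.313 -0.105  1.152 -0.     0.843]
[ 0.47645786 -0.21622648  0.31204841] [[1.0, 0.023, 0.009], [0.025, -0.946, -0.323], [0.001, 0.323, -0.947]]
carriage_mid [(0.95, [246.5, 127.4, 130.8, 149.7])]
knob_grip [(0.75, [535.6, 23.2, 24.4, 43.8])]
[[311.1, 126.1], [307.4, 259.8], [250.3, 259.9], [245.2, 127.4]]
```

View pics/w1.png

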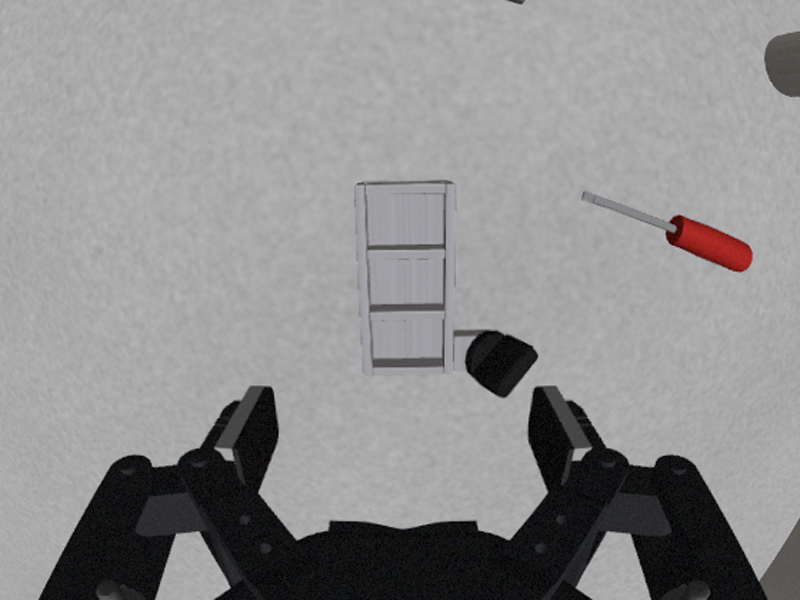

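The wrist view shows the carriage's top corners at about (357,184), (455,184), (453,373), (365,373), knob at (500,363) – a few mm further +x than the top camera suggested.

```bash
python3 - <<'E'
from h import *
i=camera_info("wrist")
c=np.array([onz(i,u*.7,v*.7,.037,True) for u,v in [(357,184),(455,184),(453,373),(364,373)]]); print(c.round(4).tolist(),c.mean(0))
d=(c[0]-c[1]+c[3]-c[2]); print("yaw from x", np.degrees(np.arctan2(-d[1],-d[0])))
d=(c[0]-c[3]+c[1]-c[2]); print("yaw", np.degrees(np.arctan2(-d[0],d[1])),np.linalg.norm(d)/2)
E
```

```text
[[0.4501, -0.2396, 0.037], [0.508, -0.2382, 0.037], [0.5138, -0.3623, 0.037], [0.4542, -0.3636, 0.037]] [ 0.48150853 -0.30090098  0.037     ]
yaw from x 1.3308991320328756
yaw 2.268622770119604 0.12413736924187932
```

send_rows(
  series=[-0.2,0.55,10,0,0,-0.3,1,-0.2,0.55,10,0,0,-0.3,1,-0.2,0.55,13,0,0,-0.3,1,-0.2,0.55,15,0,0,-0.3,1,-0.2,0.55,16.4,0,0,-0.3,1,-0.2,0.55,16.4,0,0,-0.3,1,-0.2,0.55,16.4,0,0,-0.3,1],
  newtons=70,
)

```text
clock: 3.08
tcp_pos: [0.4808, -0.3009, 0.0058]
orientation: [-0.001, 0.697, 0.718, -0.0]
wrist_force: [0.9, -0.1, 0.6]
finger_gap: 0.0852
```

send_rows(
  series=[0,0,0,0,0,0,0.5,0,0,0,0,0,0,0.5,0,0,0,0,0,0,0.5,0,0,0,0,0,0,0.5,0,0,0,0,0,0,0.5,0,0,0,0,0,0,0.5,0,0,0,0,0,0,0.5,0,0,0,0,0,0,0.5],
)

```text
clock: 3.75
tcp_pos: [0.4823, -0.3019, 0.0085]
orientation: [0.002, 0.696, 0.718, -0.0]
wrist_force: [-2.5, -0.5, 6.2]
finger_gap: 0.059
```

Gripped at 59 mm. Lift and hover before the rail for a closer look.

```bash
python3 - <<'E'
from h import *
goto([0.4945,-0.122,0.28],down(78.2))
E
```

```text
shift cm [ 17.87   1.82 -27.2 ] rot deg [ 0.12  0.16 13.55]
```

send_rows(
  series=[0,0,-3,0,0,0,0.5,0,0,-6,0,0,0,0.5,2,0.2,-10,0,0,2,0.5,5,0.5,-14,0,0,5,0.5,9,1,-18,0.1,0.1,9,0.5,13,1.4,-22,0.1,0.1,13.5,0.5,16,1.7,-25,0.1,0.15,13.5,0.5,17.9,1.8,-27.2,0.1,0.15,13.5,0.5,17.9,1.8,-27.2,0.1,0.15,13.5,0.5,17.9,1.8,-27.2,0.1,0.15,13.5,0.5],
)

```text
clock: 4.58
tcp_pos: [0.4956, -0.1182, 0.2843]
orientation: [0.002, 0.774, 0.633, 0.003]
wrist_force: [0.1, -0.1, -4.8]
finger_gap: 0.0587
```

```bash
python3 - <<'E'
from h import *
st(); i=camera_info("wrist"); print(i["xyz"],att(i).round(3).tolist())
im=read_camera("wrist")
cv2.imwrite("pics/w2.png",cv2.resize(im,(800,600),interpolation=cv2.INTER_CUBIC))
E
```

```text
t 4.58 tcp [ 0.4956 -0.1182  0.2843] q [0.0018 0.7743 0.6328 0.0032] F [ 0.1 -0.1 -4.8] gap 0.0587
J [-0.394  0.17  -0.012  1.383  0.004  1.377]
[ 0.51351644 -0.03744917  0.42628815] [[0.98, -0.191, -0.057], [-0.199, -0.928, -0.315], [0.008, 0.32, -0.947]]
```

View pics/w2.png

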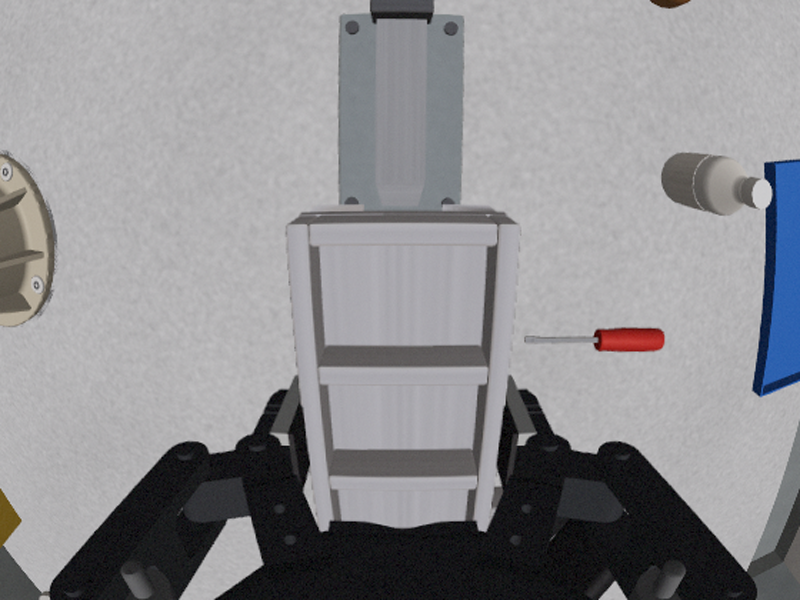

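```bash
python3 - <<'E'
from h import *
i=camera_info("wrist"); im=cv2.imread("pics/w2.png"); g=cv2.cvtColor(im,cv2.COLOR_BGR2GRAY).astype(float)
g=cv2.GaussianBlur(g,(3,9),0)
L=[];Rr=[];
for v in range(30,150,10):
    d=np.diff(g[v]); l=355+np.argmax(d[355:395]); r=410+np.argmin(d[410:450]); 
    L.append(onz(i,(l+1)*.7,v*.7,.07,True)); Rr.append(onz(i,(r+1)*.7,v*.7,.07,True)); print(v,l,r,end="; ")
L=np.array(L);Rr=np.array(Rr); print("width",np.linalg.norm((Rr-L),axis=1).round(4))
m=(L+Rr)/2; k=np.polyfit(m[:,1],m[:,0],1); ang=-np.degrees(np.arctan(k[0])); print("rail yaw",ang,"x at y=0",k[1])
for e in (L,Rr): print(-np.degrees(np.arctan(np.polyfit(e[:,1],e[:,0],1)[0])))
print("stop face top",onz(i,402*.7,11*.7,.089,True),onz(i,402*.7,20*.7,.07,True))
print("tip", onz(i,402*.7,203*.7,.067,True))
sl=[onz(i,u*.7,v*.7,.012,True) for u,v in [(340,16),(465,15),(463,204),(339,204)]]; print("slab",np.round(sl,4).tolist())
s=get_state(); T=q2R(s["orientation"])
for u,v in [(290,223),(517,223)]:
    p=onz(i,u*.7,v*.7,s["tcp_pos"][2]+.0285,True); print("car corner in tool",(T.T@(p-s["tcp_pos"])).round(4))
print("tool x yaw",np.degrees(np.arctan2(T[1,0],T[0,0])))
E
```

```text
30 358 443; 40 375 426; 50 375 426; 60 375 426; 70 375 426; 80 375 426; 90 375 425; 100 375 425; 110 375 425; 120 374 425; 130 376 424; 140 375 425; width [0.0633 0.0379 0.0378 0.0378 0.0378 0.0378 0.0371 0.0371 0.0372 0.038
 0.0358 0.0374]
rail yaw -11.961273842228264 x at y=0 0.5223902230662683
-7.777559014245578
-15.840162975278929
stop face top [0.53516003 0.05969422 0.089     ] [0.53489852 0.05801525 0.07      ]
tip [ 0.50640863 -0.08146396  0.067     ]
slab [[0.4865, 0.0899, 0.012], [0.5935, 0.0692, 0.012], [0.5585, -0.0993, 0.012], [0.4502, -0.0771, 0.012]]
car corner in tool [ 0.0646 -0.0256 -0.0285]
car corner in tool [ 0.0646  0.0314 -0.0283]
tool x yaw 78.46838772657789
```

The wrist view shows the rail ahead (edges at columns ~375/426, stop face at row ~17) and the carriage gripped square. The arm was still settling between picture and computation, so I redo this with the pose held.

```bash
cat >> h.py <<'E'
def snap(cam,name=None):
    i=dict(camera_info(cam)); s=get_state(); im=read_camera(cam)
    if name: cv2.imwrite(f"pics/{name}.png",cv2.resize(im,(800,600),interpolation=cv2.INTER_CUBIC))
    return i,s,im
E
python3 - <<'E'
from h import *
i,s,_=snap("wrist","w3"); st(); g=cv2.cvtColor(cv2.imread("pics/w3.png"),cv2.COLOR_BGR2GRAY).astype(float)
g=cv2.GaussianBlur(g,(3,9),0); T=q2R(s["orientation"])
L=[];Rr=[]
for v in range(50,150,8):
    d=np.diff(g[v]); l=362+np.argmax(d[362:395]); r=412+np.argmin(d[412:440]); print(v,l,r,end="; ")
    L.append(onz(i,(l+1)*.7,v*.7,.07,True)); Rr.append(onz(i,(r+1)*.7,v*.7,.07,True))
L=np.array(L);Rr=np.array(Rr);m=(L+Rr)/2; k=np.polyfit(m[:,1],m[:,0],1); print("\nrail yaw",-np.degrees(np.arctan(k[0])),"x@0",k[1], "mean",m.mean(0))
# vertical profiles: stop and tip, carriage edges row 235
print("col profile rail top..", [int(x) for x in g[0:40:2,402]], [int(x) for x in g[180:230:2,402]])
d=np.diff(g[232]); print("car L/R edges", 270+np.argmax(np.abs(d[270:310])), 500+np.argmax(np.abs(d[500:535])))
for u,v in [(290,223),(517,223)]:
    p=onz(i,u*.7,v*.7,s["tcp_pos"][2]+.0285,True); print("car corner in tool",(T.T@(p-s["tcp_pos"])).round(4))
print("cam in tool",T.T@(np.array(i["xyz"])-s["tcp_pos"]),(T.T@att(i)).round(3).tolist())
for v in (12,20,203): print(v,onz(i,401*.7,v*.7,.07,True).round(4),onz(i,401*.7,v*.7,.089,True).round(4))
E
```

```text
t 4.68 tcp [ 0.4945 -0.1207  0.2797] q [-0.      0.775   0.6319  0.0009] F [ 0.6  0.6 -5.9] gap 0.0587
J [-0.398  0.174 -0.018  1.378  0.002  1.375]
50 375 427; 58 375 427; 66 375 426; 74 376 426; 82 375 426; 90 375 426; 98 376 426; 106 376 426; 114 376 426; 122 374 426; 130 375 425; 138 375 426; 146 375 425; 
rail yaw -12.004253332104911 x@0 0.5227762784076484 mean [ 0.52232906 -0.00210322  0.07      ]
col profile rail top.. [80, 81, 81, 72, 52, 34, 32, 56, 106, 137, 141, 141, 142, 142, 141, 141, 142, 142, 142, 142] [141, 143, 144, 145, 146, 146, 145, 145, 145, 144, 143, 142, 137, 133, 126, 111, 100, 97, 94, 92, 100, 127, 159, 171, 171]
car L/R edges 309 521
car corner in tool [ 0.0646 -0.0256 -0.0285]
car corner in tool [ 0.0646  0.0314 -0.0283]
cam in tool [ 0.08306694  0.00245988 -0.14174136] [[-0.0, -0.947, -0.322], [1.0, -0.001, 0.001], [-0.001, -0.322, 0.947]]
12 [0.5355 0.0646 0.07  ] [0.5343 0.0591 0.089 ]
20 [0.5342 0.0582 0.07  ] [0.5331 0.0529 0.089 ]
203 [ 0.5057 -0.081   0.07  ] [ 0.5061 -0.0787  0.089 ]
```

```bash
python3 - <<'E'
from h import *
goto([0.4872,-0.1603,0.065],down(78.2))
E
```

```text
shift cm [-4.06  0.06 21.46] rot deg [ 0.07 -0.08  0.18]
```

send_rows(
  series=[-4.1,0.05,4,0,0,0.2,0.5,-4.1,0.05,8,0,0,0.2,0.5,-4.1,0.05,12,0,0,0.2,0.5,-4.1,0.05,16,0,0,0.2,0.5,-4.1,0.05,19,0,0,0.2,0.5,-4.1,0.05,21,0,0,0.2,0.5,-4.1,0.05,21.5,0,0,0.2,0.5,-4.1,0.05,21.5,0,0,0.2,0.5,-4.1,0.05,21.5,0,0,0.2,0.5,-4.1,0.05,21.5,0,0,0.2,0.5],
)

```text
clock: 5.52
tcp_pos: [0.4872, -0.162, 0.0648]
orientation: [-0.0, 0.777, 0.63, 0.001]
wrist_force: [0.8, -0.5, -4.0]
finger_gap: 0.0586
```

```bash
python3 - <<'E'
from h import *
st(); i,s,im=snap("scene")
cv2.imwrite("pics/s2.png",cv2.resize(im[150:270,180:340],(800,600),interpolation=cv2.INTER_CUBIC))
E
```

```text
t 5.52 tcp [ 0.4872 -0.162   0.0648] q [-0.      0.7769  0.6296  0.0009] F [ 0.8 -0.5 -4. ] gap 0.0586
J [-0.478  0.31  -0.391  0.869  0.002  1.301]
```

View pics/s2.png

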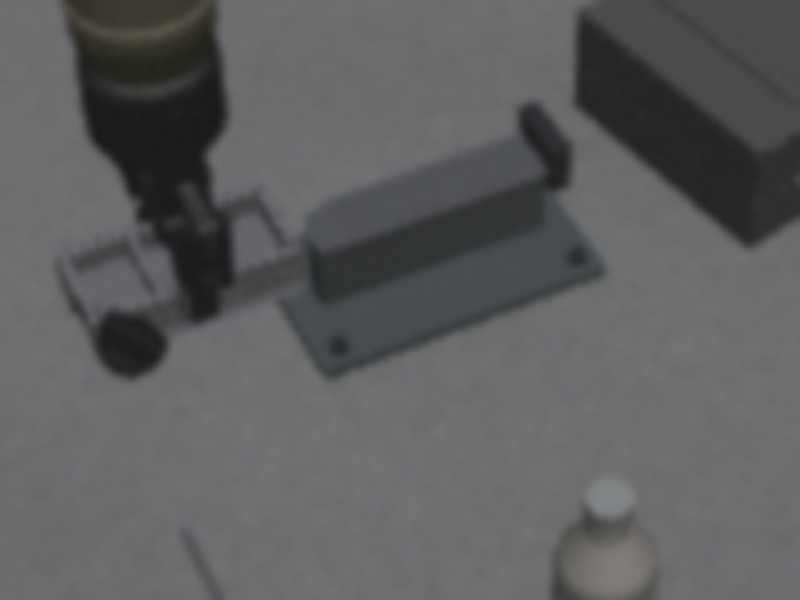

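send_rows(
  series=[0.8,0,0,0,0,0,0.5,1.6,0,0,0,0,0,0.5,2.2,0,0,0,0,0,0.5,2.7,0,0,0,0,0,0.5,3.2,0,0,0,0,0,0.5,3.7,0,0,0,0,0,0.5,4.1,0,0,0,0,0,0.5,4.5,0,0,0,0,0,0.5,4.5,0,0,0,0,0,0.5,4.5,0,0,0,0,0,0.5],
)

```text
clock: 6.4
tcp_pos: [0.4952, -0.1167, 0.0633]
orientation: [-0.002, 0.777, 0.63, 0.0]
wrist_force: [-0.1, 0.5, -4.4]
finger_gap: 0.0584
```

```bash
python3 - <<'E'
from h import *
s=st(); print(s["ft_torque"])
E
```

```text
t 6.4 tcp [ 0.4952 -0.1167  0.0633] q [-1.500e-03  7.766e-01  6.300e-01  2.000e-04] F [-0.1  0.5 -4.4] gap 0.0584
J [-0.391  0.305 -0.402  0.866  0.002  1.388]
[ 0.05205187 -0.02485085  0.02579173]
```

send_rows(
  series=[0.5,0,0,0,0,0,0.5,1,0,0,0,0,0,0.5,1.5,0,0,0,0,0,0.5,2,0,0,0,0,0,0.5,2.5,0,0,0,0,0,0.5,3,0,0,0,0,0,0.5,3.5,0,0,0,0,0,0.5,4,0,0,0,0,0,0.5,4,0,0,0,0,0,0.5],
)

```text
clock: 7.15
tcp_pos: [0.5036, -0.0767, 0.0634]
orientation: [-0.002, 0.776, 0.63, 0.001]
wrist_force: [0.8, 0.7, -2.8]
finger_gap: 0.0587
```

send_rows(
  series=[0.5,0,0,0,0,0,0.5,1,0,0,0,0,0,0.5,1.5,0,0,0,0,0,0.5,2,0,0,0,0,0,0.5,2.5,0,0,0,0,0,0.5,3,0,0,0,0,0,0.5,3.5,0,0,0,0,0,0.5,4,0,0,0,0,0,0.5,4.5,0,0,0,0,0,0.5,5,0,0,0,0,0,0.5],
)

```text
clock: 7.98
tcp_pos: [0.5139, -0.0285, 0.0636]
orientation: [-0.001, 0.777, 0.63, 0.0]
wrist_force: [-0.5, -1.6, -1.7]
finger_gap: 0.0591
```

send_rows(
  series=[0.3,0,0,0,0,0,0.5,0.6,0,0,0,0,0,0.5,0.9,0,0,0,0,0,0.5,1.2,0,0,0,0,0,0.5,1.5,0,0,0,0,0,0.5,1.5,0,0,0,0,0,0.5],
)

```text
clock: 8.48
tcp_pos: [0.517, -0.0136, 0.0636]
orientation: [-0.002, 0.777, 0.63, 0.001]
wrist_force: [-0.5, -0.0, -0.5]
finger_gap: 0.0585
```

send_rows(
  series=[0.3,0,0,0,0,0,0.5,0.6,0,0,0,0,0,0.5,0.9,0,0,0,0,0,0.5,1.1,0,0,0,0,0,0.5,1.3,0,0,0,0,0,0.5,1.5,0,0,0,0,0,0.5,1.5,0,0,0,0,0,0.5],
)

```text
clock: 9.07
tcp_pos: [0.5198, -0.0001, 0.0636]
orientation: [-0.001, 0.777, 0.63, -0.001]
wrist_force: [-1.0, -5.7, -0.7]
finger_gap: 0.0583
```

send_rows(
  series=[0.1,0,0,0,0,0,0.5,0.2,0,0,0,0,0,0.5,0.3,0,0,0,0,0,0.5,0.4,0,0,0,0,0,0.5,0.4,0,0,0,0,0,0.5],
)

```text
clock: 9.48
tcp_pos: [0.5196, -0.0001, 0.0636]
orientation: [0.001, 0.778, 0.629, -0.004]
wrist_force: [-4.5, -19.7, 1.2]
finger_gap: 0.0583
```

Home against the stop (20 N, no more travel). Release and rise to look at the knob.

send_rows(
  series=[-0.4,0,0,0,0,0,0.8,-0.4,0,0,0,0,0,1,-0.4,0,0,0,0,0,1,-0.4,0,0,0,0,0,1,-0.4,0,0,0,0,0,1,-0.4,0,-3,0,0,0,1,-0.4,0,-7,0,0,0,1,-0.4,0,-11,0,0,0,1,-0.4,0,-13,0,0,0,1,-0.4,0,-13,0,0,0,1],
)

```text
clock: 10.32
tcp_pos: [0.5234, 0.0002, 0.1993]
orientation: [0.002, 0.777, 0.63, 0.004]
wrist_force: [0.9, -0.4, 1.2]
finger_gap: 0.085
```

send_rows(
  series=[0,0,0,0,0,0,1,0,0,0,0,0,0,1],
)

```text
clock: 10.48
tcp_pos: [0.5196, 0.0005, 0.1927]
orientation: [-0.002, 0.777, 0.63, -0.0]
wrist_force: [0.6, -0.2, -0.1]
finger_gap: 0.0854
```

```bash
python3 - <<'E'
from h import *
st(); i,s,im=snap("wrist","w4"); T=q2R(s["orientation"]); print(np.degrees(np.arctan2(T[1,0],T[0,0])))
for n,l in (("knob","knob_grip"),("car","carriage_mid")): print(n,[(round(d["p"],2),d["box"]) for d in silhouettes("wrist",l)[:2]])
a=np.radians(-11.9); X=np.array([np.cos(a),np.sin(a),0]); Y=np.array([-np.sin(a),np.cos(a),0]); C=np.array([.520,.001,0])
for z in (.08,.1): print("pred grip px(800)",proj(i,C+.063*X-.05*Y+[0,0,z],True)/.7)
for sx in(-1,1):
  for sy in (-1,1): print("corner",proj(i,C+sx*.03*X+sy*.063*Y+[0,0,.092],True)/.7)
E
```

```text
t 10.48 tcp [5.196e-01 5.000e-04 1.927e-01] q [-0.002   0.7766  0.63   -0.    ] F [ 0.6 -0.2 -0.1] gap 0.0854
J [-0.155  0.224 -0.169  1.181  0.003  1.623]
78.09549722258761
knob [(0.76, [329.3, 245.8, 51.8, 52.3]), (0.28, [227.4, 100.3, 110.6, 186.2])]
car [(0.85, [244.7, 125.4, 139.4, 172.1])]
pred grip px(800) [500.13805553 369.07486253]
pred grip px(800) [506.44311807 384.57904401]
corner [349.6391766  397.63095311]
corner [340.96188744 184.96229439]
corner [448.57419357 397.81753705]
corner [456.03320169 184.78768364]
```

View pics/w4.png

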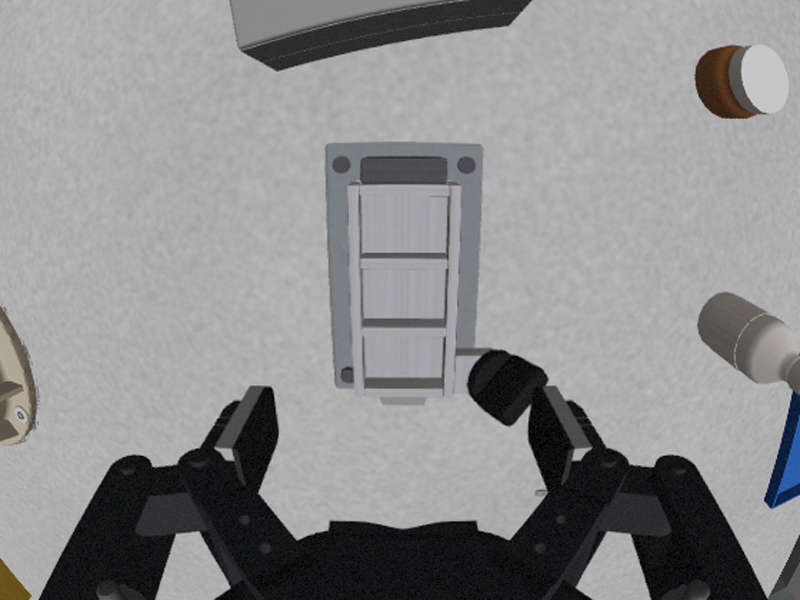

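The carriage sits in the rail at the stop (corners (349,186)–(461,186)); the knob is at about (508,388). I overlay a knob model to get its height.

```bash
cat >> h.py <<'E'
A=np.radians(-11.9); CX=np.array([np.cos(A),np.sin(A),0]); CY=np.array([-np.sin(A),np.cos(A),0]); CZ=np.array([0,0,1.])
C0=np.array([.520,.001,0.0735])  # carriage mid, home
def knob(h,q):
    G=C0+.063*CX-.05*CY; G[2]=h; a=CX*.5+CZ*np.sqrt(.75); u0=CX*np.sqrt(.75)-CZ*.5; v0=CY
    th=.7-q; u=u0*np.cos(th)+v0*np.sin(th); return G,np.column_stack([u,np.cross(a,u),a])
E
python3 - <<'E'
from h import *
s=get_state(); T=q2R(s["orientation"]); i=dict(camera_info("wrist")); i["xyz"]=np.array(i["xyz"])-.003*T[:,1]
b=cv2.convertScaleAbs(cv2.imread("pics/w4.png"),alpha=2.5,beta=0)
o=[]
for h in (.085,.095,.105):
    G,K=knob(h,0.); c=cv2.resize(b[330:440,440:560],None,fx=3.3,fy=3.6,interpolation=cv2.INTER_CUBIC); 
    P=lambda p:tuple(np.round((proj(i,G+K@np.array(p),True)/.7-[440,330])*[3.3,3.6]).astype(int).tolist())
    for z in(-.014,.014):
        q=[P((x*.019,y*.007,z)) for x,y in((-1,-1),(1,-1),(1,1),(-1,1))]
        for k in range(4): cv2.line(c,q[k],q[(k+1)%4],(0,255,0) if z>0 else (0,128,255),1)
    q=[P((.018*np.cos(t),.018*np.sin(t),-.014)) for t in np.linspace(0,6.28,40)]
    for k in range(39): cv2.line(c,q[k],q[k+1],(255,0,255),1)
    o.append(c)
m=np.hstack(o); print(m.shape); cv2.imwrite("pics/k1.png",cv2.resize(m,(800,int(800*m.shape[0]/m.shape[1]))))
E
```

```text
(396, 1188, 3)
```

View pics/k1.png

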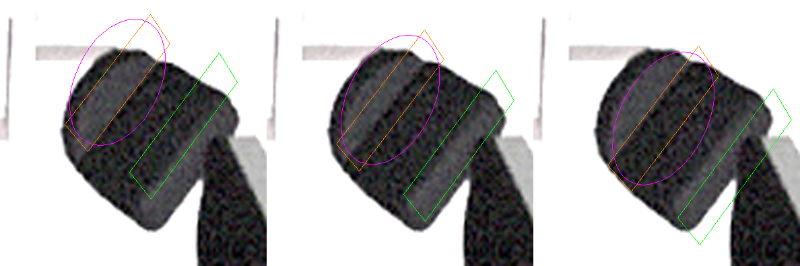

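```bash
cat >> h.py <<'E'
def kpose(q,d,h=.098):
    G,K=knob(h,q); return G+d*K[:,2], np.column_stack([-K[:,0],K[:,1],-K[:,2]])
E
python3 - <<'E'
from h import *
p,Rt=kpose(0,.07); print(p,Rt.round(3).tolist(),np.linalg.det(Rt)); goto(p,Rt)
p,Rt=kpose(0,.12); goto(p,Rt)
E
```

```text
[ 0.60558367 -0.06813346  0.15862178] [[-0.781, -0.388, -0.489], [-0.494, 0.863, 0.103], [0.382, 0.322, -0.866]] 0.9999999999999999
shift cm [-4.93  9.9   3.26] rot deg [  15.76   33.49 -126.57]
shift cm [-4.91 12.38 -1.08] rot deg [  15.76   33.49 -126.57]
```

send_rows(
  series=[-4.9,12.4,-1.1,15.76,33.49,-126.57,0.5,-4.9,12.4,-1.1,15.76,33.49,-126.57,0.5,-4.9,12.4,-1.1,15.76,33.49,-126.57,0.5,-4.9,12.4,-1.1,15.76,33.49,-126.57,0.5,-4.9,12.4,-1.1,15.76,33.49,-126.57,0.5,-4.9,12.4,-1.1,15.76,33.49,-126.57,0.5,-4.9,12.4,-1.1,15.76,33.49,-126.57,0.5,-4.9,12.4,-1.1,15.76,33.49,-126.57,0.5,-4.9,12.4,-1.1,15.76,33.49,-126.57,0.5,-4.9,12.4,-1.1,15.76,33.49,-126.57,0.5],
)

```text
clock: 11.47
tcp_pos: [0.6308, -0.0738, 0.2026]
orientation: [-0.151, 0.274, 0.947, 0.073]
wrist_force: [0.4, 0.7, 0.2]
finger_gap: 0.0426
```

```bash
python3 - <<'E'
from h import *
st(); p,Rt=kpose(0,.10); goto(p,Rt)
E
```

```text
t 11.47 tcp [ 0.6308 -0.0738  0.2026] q [-0.1508  0.2735  0.9472  0.073 ] F [0.4 0.7 0.2] gap 0.0426
J [-0.308  0.724  0.584  1.74   0.136  0.233]
shift cm [ 0.39 -0.46  2.01] rot deg [  7.2   15.27 -57.51]
```

send_rows(
  series=[0.4,-0.5,2,7.2,15.3,-57.5,0.5,0.4,-0.5,2,7.2,15.3,-57.5,0.5,0.4,-0.5,2,7.2,15.3,-57.5,0.5,0.4,-0.5,2,7.2,15.3,-57.5,0.5,0.4,-0.5,2,7.2,15.3,-57.5,0.5,0.4,-0.5,2,7.2,15.3,-57.5,0.5,0.4,-0.5,2,7.2,15.3,-57.5,0.5,0.4,-0.5,2,7.2,15.3,-57.5,0.5,0.4,-0.5,2,7.2,15.3,-57.5,0.5,0.4,-0.5,2,7.2,15.3,-57.5,0.5],
)

```text
clock: 12.3
tcp_pos: [0.6205, -0.0704, 0.1837]
orientation: [-0.233, -0.234, 0.937, 0.113]
wrist_force: [0.6, 0.2, -0.4]
finger_gap: 0.0425
```

```bash
python3 - <<'E'
from h import *
st(); p,Rt=kpose(0,-.011); goto(p,Rt)
i,s,im=snap("wrist"); b=cv2.convertScaleAbs(im,alpha=1.8)
T=q2R(s["orientation"]); i["xyz"]=np.array(i["xyz"])-.003*T[:,1]
G,K=knob(.098,0)
P=lambda p:tuple(np.round(proj(i,G+K@np.array(p),True)).astype(int).tolist())
for z in(-.014,.014):
    q=[P((x*.019,y*.007,z)) for x,y in((-1,-1),(1,-1),(1,1),(-1,1))]
    for k in range(4): cv2.line(b,q[k],q[(k+1)%4],(0,255,0) if z>0 else (0,128,255),1)
print(P((0,0,0))); cv2.imwrite("pics/w5.png",cv2.resize(b,(800,600)))
E
```

```text
t 12.3 tcp [ 0.6205 -0.0704  0.1837] q [-0.2334 -0.2336  0.9371  0.1134] F [ 0.6  0.2 -0.4] gap 0.0425
J [-0.235  0.976  0.941  2.061 -0.014 -0.72 ]
shift cm [ 0.08 -0.04 11.03] rot deg [ 0.05 -0.06 -0.21]
(287, 206)
```

View pics/w5.png

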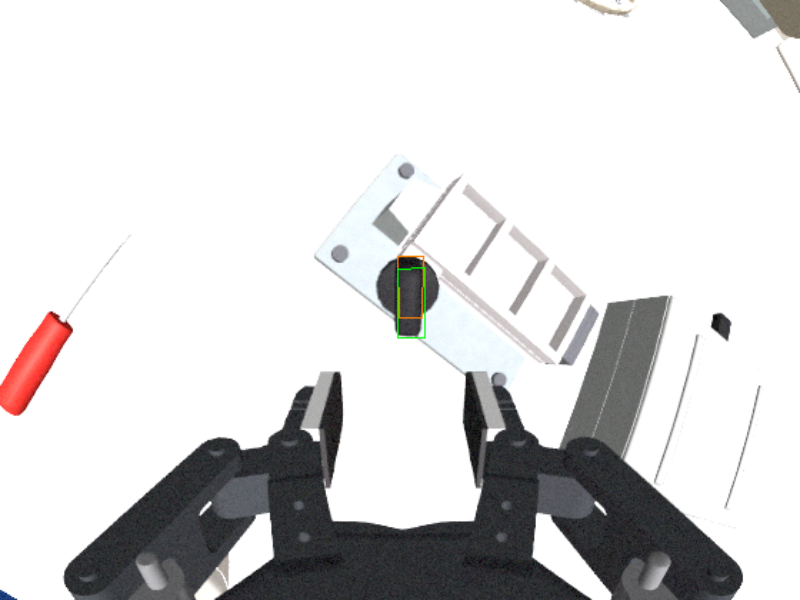

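The knob model matches the picture (bar at (408,300), aligned with the jaws). Descend along the axis.

send_rows(
  series=[0.1,-0.1,3,0,0,0,0.5,0.1,-0.1,5,0,0,0,0.5,0.1,-0.1,7,0,0,0,0.5,0.1,-0.1,8.5,0,0,0,0.5,0.1,-0.1,9.5,0,0,0,0.5,0.1,-0.1,10.3,0,0,0,0.5,0.1,-0.1,10.9,0,0,0,0.5,0.1,-0.1,10.9,0,0,0,0.5,0.1,-0.1,10.9,0,0,0,0.5],
  newtons=30,
)

```text
clock: 13.1
tcp_pos: [0.5668, -0.0615, 0.0919]
orientation: [-0.232, -0.232, 0.938, 0.113]
wrist_force: [0.1, -0.3, 0.9]
finger_gap: 0.0429
```

```bash
python3 - <<'E'
from h import *
st(); p,Rt=kpose(0,-.011); goto(p,Rt)
E
```

```text
t 13.1 tcp [ 0.5668 -0.0615  0.0919] q [-0.2318 -0.2322  0.9379  0.1127] F [ 0.1 -0.3  0.9] gap 0.0429
J [-0.241  0.837  0.442  1.697 -0.015 -0.722]
shift cm [-0.15  0.07  0.35] rot deg [-0.04  0.13 -0.38]
```

send_rows(
  series=[0,0,0,0,0,0,0,0,0,0,0,0,0,0,0,0,0,0,0,0,0,0,0,0,0,0,0,0,0,0,0,0,0,0,0,0,0,0,0,0,0,0,0,0,0,0,0,0,0],
)

```text
clock: 13.68
tcp_pos: [0.5673, -0.0609, 0.0929]
orientation: [-0.231, -0.233, 0.938, 0.113]
wrist_force: [0.4, 2.1, 5.6]
finger_gap: 0.0135
```

```bash
python3 - <<'E'
from h import *
st(); p,Rt=kpose(0,-.011); goto(p,Rt)
E
```

```text
t 13.68 tcp [ 0.5673 -0.0609  0.0929] q [-0.2311 -0.2326  0.9379  0.1128] F [0.4 2.1 5.6] gap 0.0135
J [-0.24   0.836  0.444  1.698 -0.014 -0.722]
shift cm [-0.12  0.01  0.46] rot deg [-0.05  0.21 -0.32]
```

send_rows(
  series=[0,0,0,0,0,5,0,0,0,0,0,0,10,0,0,0,0,0,0,15,0,0,0,0,0,0,20,0,0,0,0,0,0,25,0,0,0,0,0,0,30,0,0,0,0,0,0,35,0,0,0,0,0,0,40,0,0,0,0,0,0,40,0],
)

```text
clock: 14.43
tcp_pos: [0.5674, -0.0617, 0.0928]
orientation: [-0.256, 0.104, 0.961, 0.026]
wrist_force: [1.0, -0.2, 5.5]
finger_gap: 0.0135
```

send_rows(
  series=[0,0,0,0,0,5,0,0,0,0,0,0,10,0,0,0,0,0,0,15,0,0,0,0,0,0,20,0,0,0,0,0,0,25,0,0,0,0,0,0,30,0,0,0,0,0,0,35,0,0,0,0,0,0,39,0,0,0,0,0,0,39,0],
)

```text
clock: 15.18
tcp_pos: [0.5666, -0.0626, 0.0932]
orientation: [-0.25, 0.418, 0.871, -0.062]
wrist_force: [-1.9, -2.2, 6.6]
finger_gap: 0.0135
```

```bash
python3 - <<'E'
from h import *
s=st(); print(s["ft_torque"]); p,Rt=kpose(1.4,-.007); goto(p,Rt)
E
```

```text
t 15.18 tcp [ 0.5666 -0.0626  0.0932] q [-0.25    0.4181  0.8711 -0.0624] F [-1.9 -2.2  6.6] gap 0.0135
J [-0.241  0.836  0.444  1.699 -0.019  0.659]
[-0.75230705  0.81167094  0.4975246 ]
shift cm [0.07 0.29 0.07] rot deg [-0.02  0.2   0.69]
```

send_rows(
  series=[0,0,0,0,0,3,0,0,0,0,0,0,6,0,0,0,0,0,0,8,0,0,0,0,0,0,8,0,0,0,0,0,0,8,0],
)

```text
clock: 15.6
tcp_pos: [0.565, -0.063, 0.0932]
orientation: [-0.247, 0.475, 0.841, -0.08]
wrist_force: [-6.0, -4.5, 6.7]
finger_gap: 0.0135
```

```bash
python3 - <<'E'
from h import *
s=st(); print(s["ft_torque"]); p,Rt=kpose(1.4,-.007); goto(p,Rt); print(s["ft_torque"]@knob(.098,0)[1][:,2])
E
```

```text
t 15.6 tcp [ 0.565  -0.063   0.0932] q [-0.2467  0.4751  0.8408 -0.0803] F [-6.  -4.5  6.7] gap 0.0135
J [-0.241  0.836  0.442  1.701 -0.021  0.793]
[-0.27729262  1.52225841  2.0156687 ]
shift cm [ 0.07  0.42 -0.  ] rot deg [-0.22  0.11 -6.99]
1.4530056136760554
```

Stop felt (torque jumped to ~1.5 N m). Release and retreat along the axis.

send_rows(
  series=[0,0,0,0,0,8,0.5,0,0,0,0,0,8,0.5,0,0,0,0,0,8,0.5,0,0,0,0,0,8,0.5,0,0,-2,0,0,0,0.5,0,0,-5,0,0,0,0.5,0,0,-8,0,0,0,0.5,0,0,-11,0,0,0,0.5,0,0,-11,0,0,0,0.5,0,0,-11,0,0,0,0.5],
)

```text
clock: 16.43
tcp_pos: [0.6228, -0.0732, 0.1879]
orientation: [-0.243, 0.476, 0.841, -0.077]
wrist_force: [-0.7, 0.8, -1.5]
finger_gap: 0.0428
```

```bash
python3 - <<'E'
from h import *
st(); 
i,s,im=snap("wrist"); b=cv2.convertScaleAbs(im,alpha=1.5)
T=q2R(s["orientation"]); i["xyz"]=np.array(i["xyz"])-.002*T[:,1]
G,K=knob(.098,1.4)
P=lambda p:tuple(np.round(proj(i,G+K@np.array(p),True)).astype(int).tolist())
for z in(-.014,.014):
    q=[P((x*.019,y*.007,z)) for x,y in((-1,-1),(1,-1),(1,1),(-1,1))]
    for k in range(4): cv2.line(b,q[k],q[(k+1)%4],(0,255,0) if z>0 else (0,128,255),1)
cv2.imwrite("pics/w6.png",cv2.resize(b,(800,600)))
E
```

```text
t 16.43 tcp [ 0.6228 -0.0732  0.1879] q [-0.243   0.4764  0.8415 -0.0769] F [-0.7  0.8 -1.5] gap 0.0428
J [-0.238  0.974  0.953  2.065 -0.014  0.796]
```

View pics/w6.png

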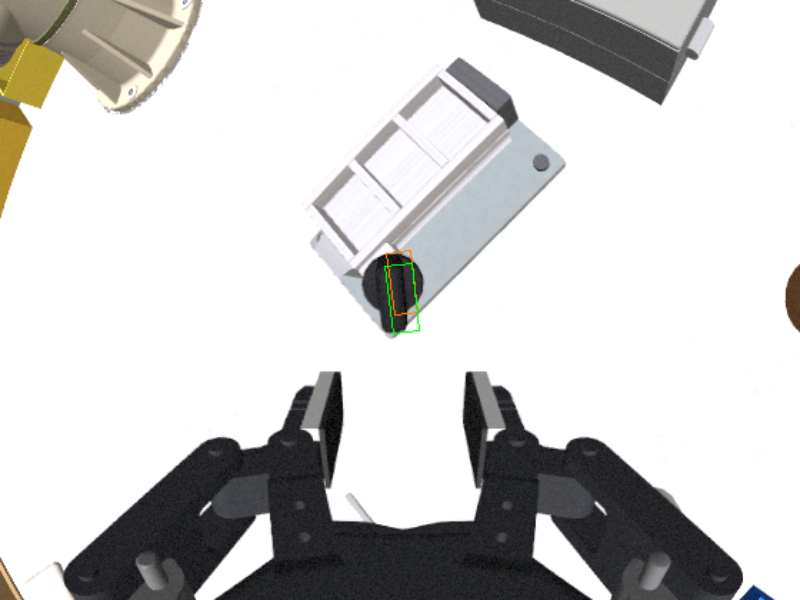

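The knob bar lies parallel to the model at 1.4 rad, and the carriage is still against the stop. Next the lid.

```bash
cat >> h.py <<'E'
H=np.array([.632,.2745,.038])
def lidp(th,r=.198,h=.020): return H+[-r*np.cos(th)+h*np.sin(th),0,r*np.sin(th)+h*np.cos(th)]
E
python3 - <<'E'
from h import *
p=lidp(0); p[2]=.17; print(p); goto(p,down(180))
E
```

```text
[0.434  0.2745 0.17  ]
shift cm [36.58  4.86 14.12] rot deg [ -9.38 -29.65 -57.67]
```

send_rows(
  series=[36.6,4.9,14.1,-9.4,-29.65,-57.7,0.7,36.6,4.9,14.1,-9.4,-29.65,-57.7,0.7,36.6,4.9,14.1,-9.4,-29.65,-57.7,0.7,36.6,4.9,14.1,-9.4,-29.65,-57.7,0.7,36.6,4.9,14.1,-9.4,-29.65,-57.7,0.7,36.6,4.9,14.1,-9.4,-29.65,-57.7,0.7,36.6,4.9,14.1,-9.4,-29.65,-57.7,0.7,36.6,4.9,14.1,-9.4,-29.65,-57.7,0.7,36.6,4.9,14.1,-9.4,-29.65,-57.7,0.7,36.6,4.9,14.1,-9.4,-29.65,-57.7,0.7],
)

```text
clock: 17.32
tcp_pos: [0.4288, 0.2759, 0.1693]
orientation: [-0.001, -0.003, 1.0, 0.0]
wrist_force: [-0.7, 0.3, 0.2]
finger_gap: 0.0597
```

send_rows(
  series=[0,0,0,0,0,0,0.7,0,0,0,0,0,0,0.7],
)

```text
clock: 17.48
tcp_pos: [0.4296, 0.2758, 0.1696]
orientation: [-0.002, -0.002, 1.0, -0.001]
wrist_force: [0.9, -0.6, 0.4]
finger_gap: 0.0598
```

```bash
python3 - <<'E'
from h import *
st(); i,s,im=snap("wrist","w7")
for l in ("lid_tab","case_lid"): print(l,[(round(d["p"],2),d["box"]) for d in silhouettes("wrist",l)[:2]])
print(proj(i,lidp(0,.190),True),proj(i,lidp(0,.206),True))
p=lidp(0); p[2]-=.0187; goto(p,down(180))
g=cv2.cvtColor(im,cv2.COLOR_BGR2GRAY); 
E
```

```text
t 17.48 tcp [0.4296 0.2758 0.1696] q [-2.1e-03 -2.3e-03  1.0e+00 -7.0e-04] F [ 0.9 -0.6  0.4] gap 0.0598
J [ 0.413  0.221 -0.231  1.123  0.     0.409]
lid_tab [(0.74, [140.8, 200.0, 286.3, 190.9])]
case_lid [(0.75, [146.0, 202.3, 285.6, 185.1]), (0.53, [155.4, 402.8, 14.4, 13.5])]
[280.93616497 217.19533865] [281.00504994 198.73555245]
shift cm [-0.08  0.05 13.08] rot deg [-0.06 -0.17 -0.11]
```

View pics/w7.png

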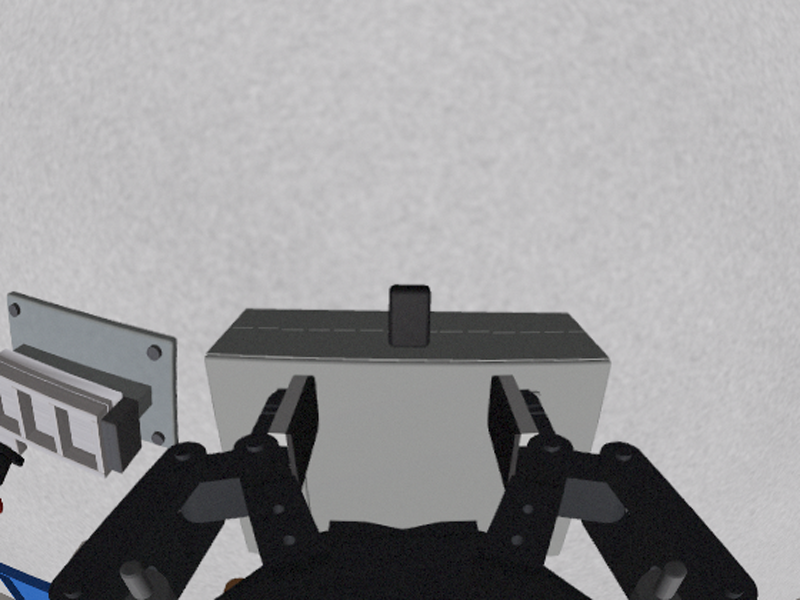

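Tab tip seen at (410,286), as predicted within 2–3 mm. Descend and grip it.

send_rows(
  series=[-0.1,0.2,4,0,0,0,0.7,-0.1,0.2,8,0,0,0,0.7,-0.1,0.2,11,0,0,0,0.7,-0.1,0.2,12.5,0,0,0,0.7,-0.1,0.2,13.1,0,0,0,0.7,-0.1,0.2,13.1,0,0,0,0.7,-0.1,0.2,13.1,0,0,0,0,-0.1,0.2,13.1,0,0,0,0,-0.1,0.2,13.1,0,0,0,0,-0.1,0.2,13.1,0,0,0,0],
  newtons=35,
)

```text
clock: 18.47
tcp_pos: [0.4364, 0.2794, 0.0418]
orientation: [0.001, 0.0, 1.0, 0.003]
wrist_force: [-0.4, 5.8, -0.2]
finger_gap: 0.0231
```

send_rows(
  series=[0,0,0,0,0,0,0,0,0,0,0,0,0,0,0,0,0,0,0,0,0],
)

```text
clock: 18.72
tcp_pos: [0.4364, 0.2794, 0.0418]
orientation: [0.001, 0.0, 1.0, 0.002]
wrist_force: [0.6, 5.7, -0.4]
finger_gap: 0.0233
```

```bash
python3 - <<'E'
from h import *
s=st(); p0=np.array(s["tcp_pos"])
T=q2R(s["orientation"])
for th in np.linspace(0,1.6,17):
    d=lidp(th)-lidp(0); print(round(th,2),(T.T@d*100).round(1))
E
```

```text
t 18.72 tcp [0.4364 0.2794 0.0418] q [1.2e-03 1.0e-04 1.0e+00 2.4e-03] F [ 0.6  5.7 -0.4] gap 0.0233
J [ 0.413  0.341 -0.412  0.814  0.003  0.413]
0.0 [0. 0. 0.]
0.1 [-0.3  0.  -2. ]
0.2 [-0.8  0.  -3.9]
0.3 [-1.5  0.  -5.8]
0.4 [-2.4  0.  -7.5]
0.5 [-3.4  0.  -9.2]
0.6 [ -4.6   0.1 -10.8]
0.7 [ -6.    0.1 -12.3]
0.8 [ -7.5   0.1 -13.6]
0.9 [ -9.1   0.1 -14.7]
1.0 [-10.8   0.1 -15.7]
1.1 [-12.6   0.1 -16.5]
1.2 [-14.5   0.1 -17.1]
1.3 [-16.5   0.1 -17.6]
1.4 [-18.4   0.1 -17.8]
1.5 [-20.4   0.1 -17.8]
1.6 [-22.4   0.1 -17.7]
```

send_rows(
  series=[-0.3,0,-2,0,0,0,0,-0.8,0,-3.9,0,0,0,0,-1.5,0,-5.8,0,0,0,0,-2.4,0,-7.5,0,0,0,0,-3.4,0,-9.2,0,0,0,0,-4.6,0,-10.8,0,0,0,0,-6,0,-12.3,0,0,0,0,-7.5,0,-13.6,0,0,0,0,-7.5,0,-13.6,0,0,0,0],
  newtons=25,
)

```text
clock: 19.47
tcp_pos: [0.5136, 0.2788, 0.1797]
orientation: [0.003, 0.001, 1.0, 0.002]
wrist_force: [-2.4, 5.8, -0.6]
finger_gap: 0.0238
```

send_rows(
  series=[-1.6,0,-1.1,0,0,0,0,-3.3,0,-2.1,0,0,0,0,-5.1,0,-2.9,0,0,0,0,-7,0,-3.5,0,0,0,0,-9,0,-4,0,0,0,0,-10.9,0,-4.2,0,0,0,0,-12.9,0,-4.2,0,0,0,0,-14.9,0,-4.1,0,0,0,0,-14.9,0,-4.1,0,0,0,0],
)

```text
clock: 20.22
tcp_pos: [0.662, 0.2774, 0.2169]
orientation: [0.001, 0.001, 1.0, 0.001]
wrist_force: [1.1, 0.9, 3.2]
finger_gap: 0.0233
```

Lid past vertical. Release, rise, and move to a view pose over the case.

send_rows(
  series=[0,0,0,0,0,0,0.6,0,0,0,0,0,0,0.6,0,0,0,0,0,0,0.6,0,0,-3,0,0,0,0.6,0,0,-6,0,0,0,0.6,2,0,-8,0,0,0,0.6,6,0,-8,0,0,0,0.6,10,0,-8,0,0,0,0.6,13,0,-8,0,0,0,0.6,16,0,-6,0,0,0,0.6],
)

```text
clock: 21.05
tcp_pos: [0.4979, 0.2775, 0.281]
orientation: [0.003, 0.0, 1.0, 0.001]
wrist_force: [0.7, 0.3, 0.1]
finger_gap: 0.0517
```

send_rows(
  series=[0,0,0,0,0,0,0.6,0,0,0,0,0,0,0.6,0,0,0,0,0,0,0.6],
)

```text
clock: 21.3
tcp_pos: [0.4987, 0.2773, 0.2778]
orientation: [0.0, 0.0, 1.0, 0.0]
wrist_force: [1.2, 0.1, 0.2]
finger_gap: 0.0512
```

```bash
python3 - <<'E'
from h import *
st(); i,s,im=snap("wrist","w8"); np.save("w8.npy",np.r_[np.array(i["xyz"]),att(i).ravel()])
for l in ("module0_mid","case_lid"): print(l,[(round(d["p"],2),d["box"]) for d in silhouettes("wrist",l)[:5]])
E
```

```text
t 21.3 tcp [0.4987 0.2773 0.2778] q [2.e-04 1.e-04 1.e+00 2.e-04] F [1.2 0.1 0.2] gap 0.0512
J [0.367 0.297 0.136 1.41  0.    0.367]
module0_mid [(0.87, [212.9, 175.1, 26.2, 40.7]), (0.67, [44.8, 140.5, 106.6, 92.7])]
case_lid [(0.92, [169.8, 269.3, 229.5, 124.6])]
```

View pics/w8.png

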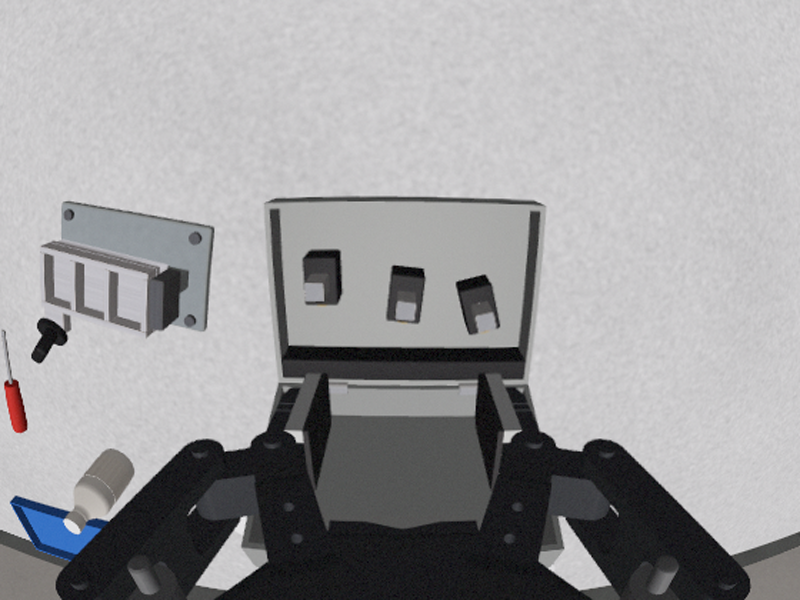

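Lid rests open; three modules stand in the case with stem tops at about (315,292), (405,311), (486,322). I zoom in for their yaws.

```bash
python3 - <<'E'
import cv2
im=cv2.imread("pics/w8.png"); c=cv2.convertScaleAbs(im[240:345,290:510],alpha=1.6); cv2.imwrite("pics/w8c.png",cv2.resize(c,(792,378),interpolation=cv2.INTER_CUBIC))
E
```

```text
(no output)
```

View pics/w8c.png

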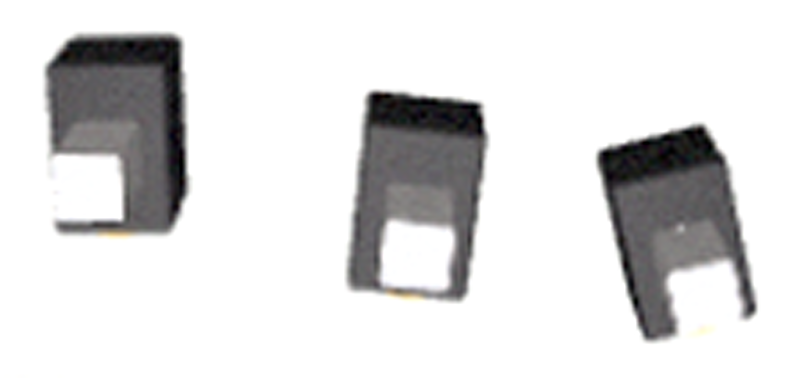

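```bash
python3 - <<'E'
from h import *
w=np.load("w8.npy"); i=dict(camera_info("wrist")); i["xyz"]=w[:3]
A_=w[3:].reshape(3,3); i["attitude"]=A_; i["xyz"]=w[:3]-np.array([0,.0025,0])
f=lambda u,v,z: onz(i,(290+u/3.6)*.7,(240+v/3.6)*.7,z,True)
B={"a":([(50,65),(165,65),(170,230),(57,230)],(90,187)),"b":([(372,127),(485,140),(465,298),(350,290)],(417,255)),"c":([(608,188),(725,160),(755,315),(648,338)],(707,297))}
for k,(q,sc) in B.items():
    c=np.array([f(*p,.037) for p in q]); s=f(*sc,.067)
    dx=(c[3]-c[0]+c[2]-c[1])/2; dy=(c[1]-c[0]+c[2]-c[3])/2
    print(k,"base",c.mean(0).round(4),"stem",s.round(4),"yaw x",np.degrees(np.arctan2(dx[1],dx[0])).round(1),"yaw y",np.degrees(np.arctan2(-dy[0],dy[1])).round(1),np.linalg.norm(dx).round(4),np.linalg.norm(dy).round(4))
E
```

```text
a base [0.5325 0.2032 0.037 ] stem [0.5325 0.2037 0.067 ] yaw x -1.0 yaw y -0.3 0.0416 0.0281
b base [0.5495 0.2774 0.037 ] stem [0.5487 0.277  0.067 ] yaw x -6.9 yaw y -5.5 0.0414 0.0277
c base [0.5591 0.3431 0.037 ] stem [0.5591 0.3436 0.067 ] yaw x 15.4 yaw y 13.4 0.0416 0.0285
```

```bash
python3 - <<'E'
from h import *
goto([.5487,.277,.041],down(173.8))
E
```

```text
shift cm [-4.74 -0.07 23.73] rot deg [0.07 0.1  6.13]
```

send_rows(
  series=[-4.7,0,4,0,0,6.1,0.5,-4.7,0,8,0,0,6.1,0.5,-4.7,0,12,0,0,6.1,0.5,-4.7,0,16,0,0,6.1,0.5,-4.7,0,19,0,0,6.1,0.5,-4.7,0,21,0,0,6.1,0.5,-4.7,0,22.5,0,0,6.1,0.5,-4.7,0,23.6,0,0,6.1,0.5,-4.7,0,23.6,0,0,6.1,0.5,-4.7,0,23.6,0,0,6.1,0.5],
  newtons=25,
)

```text
clock: 22.28
tcp_pos: [0.5467, 0.2773, 0.0409]
orientation: [-0.001, 0.054, 0.999, 0.0]
wrist_force: [-0.3, -0.3, 0.4]
finger_gap: 0.0429
```

send_rows(
  series=[0,0,0,0,0,0,0.1,0,0,0,0,0,0,0.1,0,0,0,0,0,0,0.1,0,0,0,0,0,0,0.1,0,0,0,0,0,0,0.1,0,0,0,0,0,0,0.1],
)

```text
clock: 22.78
tcp_pos: [0.5469, 0.2776, 0.0422]
orientation: [0.001, 0.054, 0.999, 0.001]
wrist_force: [0.9, 0.6, 5.0]
finger_gap: 0.0154
```

```bash
python3 - <<'E'
from h import *
st(); i,s,im=snap("wrist"); T=q2R(s["orientation"]); 
print([(round(d["p"],2),d["box"]) for d in silhouettes("wrist","module0_mid")[:4]])
E
```

```text
t 22.78 tcp [0.5469 0.2776 0.0422] q [7.000e-04 5.360e-02 9.986e-01 6.000e-04] F [0.9 0.6 5. ] gap 0.0154
J [ 0.339  0.5   -0.155  0.914  0.     0.446]
[(0.67, [105.3, 194.9, 85.8, 97.4])]
```

send_rows(
  series=[0,0,0,0,0,0,0.5,0,0,0,0,0,0,0.5,0,0,0,0,0,0,0.5,0,0,-0.3,0,0,0,0.5,0,0,-0.3,0,0,45,0.5,0,0,-0.3,0,0,45,0.5,0,0,-0.3,0,0,45,0.5,0,0,-0.3,0,0,45,0.5,0,0,-0.3,0,0,45,0.5,0,0,-0.3,0,0,45,0.5],
)

```text
clock: 23.72
tcp_pos: [0.5455, 0.2771, 0.0437]
orientation: [-0.001, 0.418, 0.908, -0.0]
wrist_force: [-0.8, -0.3, 0.2]
finger_gap: 0.0428
```

```bash
python3 - <<'E'
from h import *
st(); goto([.5469,.2776,.042],down(83.8))
E
```

```text
t 23.72 tcp [0.5455 0.2771 0.0437] q [-8.000e-04  4.184e-01  9.083e-01 -5.000e-04] F [-0.8 -0.3  0.2] gap 0.0428
J [ 3.390e-01  4.990e-01 -1.530e-01  9.210e-01  1.000e-03  1.202e+00]
shift cm [-0.05  0.14  0.17] rot deg [-1.100e-01 -3.000e-02  4.673e+01]
```

send_rows(
  series=[0,0,0,0,0,46.5,0.5,0,0,0,0,0,46.5,0.5,0,0,0,0,0,46.5,0.5,0,0,0,0,0,46.5,0.5,0,0,0,0,0,46.5,0.5,0,0,0,0,0,46.5,0.5,0,0,0,0,0,46.5,0.5,0,0,0,0,0,46.5,0.5,0,0,0,0,0,46.5,0.5],
)

```text
clock: 24.47
tcp_pos: [0.5456, 0.2771, 0.0437]
orientation: [-0.001, 0.74, 0.672, -0.001]
wrist_force: [-0.3, 1.3, 0.5]
finger_gap: 0.0427
```

send_rows(
  series=[0,0,0,0,0,0,0.1,0,0,0,0,0,0,0.1,0,0,0,0,0,0,0.1,0,0,0,0,0,0,0.1,0,0,0,0,0,0,0.1,0,0,0,0,0,0,0.1,0,0,-2,0,0,0,0.1,0,0,-5,0,0,0,0.1,0,0,-8,0,0,0,0.1,0,0,-11,0,0,0,0.1],
  newtons=35,
)

```text
clock: 25.3
tcp_pos: [0.5452, 0.2769, 0.1543]
orientation: [-0.001, 0.741, 0.672, -0.001]
wrist_force: [0.2, 0.3, 0.1]
finger_gap: 0.0152
```

```bash
python3 - <<'E'
from h import *
st(); 
c=C0.copy(); print("pocket1 hover",c); c[2]=.19; goto(c,down(78.1))
E
```

```text
t 25.3 tcp [0.5452 0.2769 0.1543] q [-0.0008  0.7409  0.6717 -0.0013] F [0.2 0.3 0.1] gap 0.0152
J [3.390e-01 4.170e-01 6.000e-03 1.164e+00 1.000e-03 2.007e+00]
pocket1 hover [0.52   0.001  0.0735]
shift cm [-27.71   0.18  -3.55] rot deg [-0.17  0.05  6.29]
```

send_rows(
  series=[-4,0,-3.5,0,0,1,0.1,-8,0,-3.5,0,0,3,0.1,-12,0.1,-3.5,0,0,6.3,0.1,-16,0.1,-3.5,0,0,6.3,0.1,-20,0.2,-3.5,0,0,6.3,0.1,-23.5,0.2,-3.5,0,0,6.3,0.1,-26,0.2,-3.5,0,0,6.3,0.1,-27.7,0.2,-3.5,0,0,6.3,0.1,-27.7,0.2,-3.5,0,0,6.3,0.1,-27.7,0.2,-3.5,0,0,6.3,0.1],
)

```text
clock: 26.13
tcp_pos: [0.5206, 0.0005, 0.1887]
orientation: [-0.001, 0.777, 0.629, -0.0]
wrist_force: [-0.4, -0.4, -0.5]
finger_gap: 0.0151
```

send_rows(
  series=[0,0,0,0,0,0,0.1,0,0,0,0,0,0,0.1],
)

```text
clock: 26.3
tcp_pos: [0.5208, 0.0023, 0.1887]
orientation: [-0.001, 0.776, 0.63, -0.0]
wrist_force: [-0.4, -0.4, -1.1]
finger_gap: 0.0155
```

```bash
python3 - <<'E'
from h import *
st(); i,s,im=snap("wrist","w9"); np.save("w9.npy",np.r_[np.array(i["xyz"]),att(i).ravel(),np.array(s["tcp_pos"]),q2R(s["orientation"]).ravel()])
im=cv2.imread("pics/w9.png"); cv2.imwrite("pics/w9c.png",cv2.resize(cv2.convertScaleAbs(im[140:500,260:560],alpha=1.3),(500,600),interpolation=cv2.INTER_CUBIC))
E
```

```text
t 26.3 tcp [0.5208 0.0023 0.1887] q [-7.000e-04  7.763e-01  6.304e-01 -5.000e-04] F [-0.4 -0.4 -1.1] gap 0.0155
J [-0.15   0.227 -0.175  1.171  0.     1.627]
```

View pics/w9c.png

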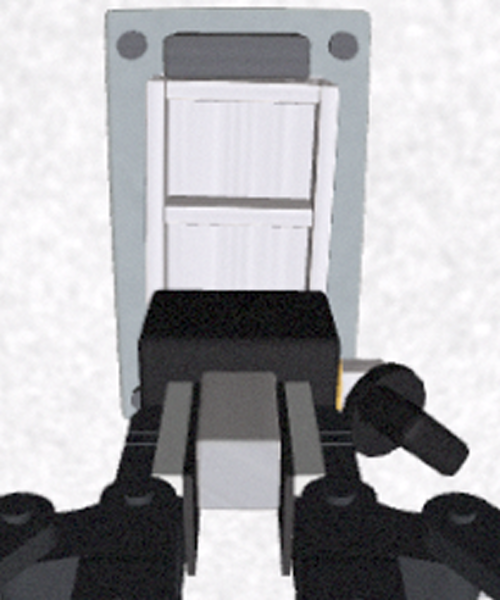

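The held module is square in the jaws; the carriage's pockets 1–2 and its outer edges show clearly. I fit the edges, using the held module to remove camera bias.

```bash
python3 - <<'E'
from h import *
w=np.load("w9.npy"); i=dict(camera_info("wrist")); i["xyz"]=w[:3]; i["attitude"]=w[3:12].reshape(3,3); tcp=w[12:15]; T=w[15:].reshape(3,3)
g=cv2.GaussianBlur(cv2.cvtColor(cv2.imread("pics/w9.png"),cv2.COLOR_BGR2GRAY).astype(float),(5,5),0)
cr=lambda u,v:(260+u/1.667,140+v/1.667)
def edge(line,lo,hi,sign):
    d=np.diff(line)*sign; k=lo+int(np.argmax(d[lo:hi])); a,b,c=d[k-1],d[k],d[k+1]; return k+.5+.5*(a-c)/(a-2*b+c)
tl=lambda u,v,z:T.T@(onz(i,(u+.5)*.7-.5,(v+.5)*.7-.5,z,True)-tcp)
def fitx(rows,c,sgn,z,w=8):
    P=[]
    for v in rows:
        c0=int(c(v)); P.append(tl(edge(g[v],c0-w,c0+w,sgn),v,z))
    P=np.array(P)*1000; k=np.polyfit(P[:,0],P[:,1],1); r=P[:,1]-np.polyval(k,P[:,0]); print("  y=%.2f at x=%.1f slope deg %.2f rms %.2f"%(np.polyval(k,P[:,0].mean()),P[:,0].mean(),np.degrees(k[0]),r.std()))
def fity(cols,r0,sgn,z,w=6):
    P=[]
    for u in cols: P.append(tl(u,edge(g[:,u],r0-w,r0+w,sgn),z))
    P=np.array(P)*1000; k=np.polyfit(P[:,1],P[:,0],1); r=P[:,0]-np.polyval(k,P[:,1]); print("  x=%.2f at y=0, slope deg %.2f rms %.2f"%(k[1],np.degrees(k[0]),r.std()))
print("left outer"); fitx(range(200,300,4),lambda v:cr(147+(v-188)*1.667*8/205,0)[0],1,.092)
print("right outer"); fitx(range(200,300,4),lambda v:cr(337-(v-188)*1.667*9/205,0)[0],-1,.092)
print("pocket left inner"); fitx(range(205,255,4),lambda v:cr(166,0)[0],0-1,.092,5)
print("pocket right inner"); fitx(range(205,255,4),lambda v:cr(311,0)[0],1,.092,5)
print("front edge"); fity(range(370,440,4),int(cr(0,79)[1]),1,.092)
print("ridge21 lower"); fity(range(370,440,4),int(cr(0,223)[1]),-1,.092,5)
print("ridge21 upper"); fity(range(370,440,4),int(cr(0,207)[1]),1,.092,5)
print("front pocket edge"); fity(range(370,440,4),int(cr(0,100)[1]),-1,.092,5)
print("module bottom front"); fity(range(365,445,4),int(cr(0,292)[1]),-1,tcp[2]-.038)
print("module base left/right top edges at crop y 350")
v=int(cr(0,350)[1])
for c,s in ((140,-1),(340,1)): u=edge(g[v],int(cr(c,0)[0])-8,int(cr(c,0)[0])+8,s); print((tl(u,v,tcp[2]-.006)*1000).round(2))
E
```

```text
left outer
  y=-26.35 at x=30.2 slope deg 2.13 rms 0.13
right outer
  y=32.68 at x=30.2 slope deg 1.85 rms 0.18
pocket left inner
  y=-20.94 at x=40.5 slope deg 1.78 rms 0.01
pocket right inner
  y=27.55 at x=40.5 slope deg 1.74 rms 0.11
front edge
  x=61.58 at y=0, slope deg -1.56 rms 0.12
ridge21 lower
  x=17.44 at y=0, slope deg 2.63 rms 1.26
ridge21 upper
  x=21.64 at y=0, slope deg -1.66 rms 0.10
front pocket edge
  x=56.18 at y=0, slope deg -1.68 rms 0.21
module bottom front
  x=15.56 at y=0, slope deg -0.23 rms 0.04
module base left/right top edges at crop y 350
[ 14.24 -18.77   6.03]
[14.24 24.1   5.96]
```

send_rows(
  series=[-2,-0.1,0,0,0,1.7,0.1,-4.2,-0.15,0,0,0,1.7,0.1,-4.2,-0.15,2,0,0,1.7,0.1,-4.2,-0.15,4,0,0,1.7,0.1,-4.2,-0.15,4.6,0,0,1.7,0.1,-4.2,-0.15,4.6,0,0,1.7,0.1,-4.2,-0.15,5.2,0,0,1.7,0.1,-4.2,-0.15,5.7,0,0,1.7,0.1,-4.2,-0.15,6.2,0,0,1.7,0.1,-4.2,-0.15,6.2,0,0,1.7,0.1],
)

```text
clock: 27.18
tcp_pos: [0.5104, -0.0392, 0.1263]
orientation: [-0.001, 0.786, 0.618, -0.001]
wrist_force: [-0.2, -0.3, -0.1]
finger_gap: 0.0152
```

send_rows(
  series=[0,0,0.3,0,0,0,0.1,0,0,0.6,0,0,0,0.1,0,0,0.9,0,0,0,0.1,0,0,1.1,0,0,0,0.1,0,0,1.1,0,0,0,0.1],
)

```text
clock: 27.6
tcp_pos: [0.5102, -0.0394, 0.1153]
orientation: [-0.001, 0.786, 0.618, -0.001]
wrist_force: [0.5, -0.2, -0.8]
finger_gap: 0.0153
```

send_rows(
  series=[0,0,0.1,0,0,0,0.1,0,0,0.2,0,0,0,0.1,0,0,0.3,0,0,0,0.1,0,0,0.3,0,0,0,0.1],
)

```text
clock: 27.93
tcp_pos: [0.5107, -0.0396, 0.1148]
orientation: [0.0, 0.786, 0.618, -0.0]
wrist_force: [-5.4, 0.1, 13.2]
finger_gap: 0.0151
```

Seated (contact 13 N at the floor height). Release, rise, and go back to the case.

send_rows(
  series=[0,0,-0.2,0,0,0,0.4,0,0,-0.2,0,0,0,0.4,0,0,-0.2,0,0,0,0.4,0,0,-2,0,0,0,0.4,0,0,-5,0,0,0,0.4,0,0,-9,0,0,0,0.4,0,0,-12,0,0,0,0.4,0,0,-12,0,0,0,0.4],
)

```text
clock: 28.6
tcp_pos: [0.5139, -0.0402, 0.2392]
orientation: [0.004, 0.786, 0.618, 0.003]
wrist_force: [1.1, -0.8, 0.7]
finger_gap: 0.0343
```

```bash
python3 - <<'E'
from h import *
st(); goto([.5325,.2035,.20],down(89.3))
E
```

```text
t 28.6 tcp [ 0.5139 -0.0402  0.2392] q [0.0036 0.7859 0.6183 0.0027] F [ 1.1 -0.8  0.7] gap 0.0343
J [-0.234  0.188 -0.099  1.275 -0.     1.575]
shift cm [24.13 -3.97  3.88] rot deg [  0.51   0.07 -12.91]
```

send_rows(
  series=[24.1,-3.8,3.5,0,0,-12.9,0.5,24.1,-3.8,3.5,0,0,-12.9,0.5,24.1,-3.8,3.5,0,0,-12.9,0.5,24.1,-3.8,3.5,0,0,-12.9,0.5,24.1,-3.8,3.5,0,0,-12.9,0.5,24.1,-3.8,3.5,0,0,-12.9,0.5,24.1,-3.8,3.5,0,0,-12.9,0.5,24.1,-3.8,3.5,0,0,-12.9,0.5,24.1,-3.8,3.5,0,0,-12.9,0.5,24.1,-3.8,3.5,0,0,-12.9,0.5],
)

```text
clock: 29.43
tcp_pos: [0.5305, 0.2027, 0.1977]
orientation: [-0.0, 0.712, 0.702, -0.001]
wrist_force: [-1.0, -0.5, 0.8]
finger_gap: 0.0426
```

send_rows(
  series=[0,0,0,0,0,0,0.5,0,0,0,0,0,0,0.5],
)

```text
clock: 29.6
tcp_pos: [0.5308, 0.2024, 0.1981]
orientation: [-0.0, 0.712, 0.702, -0.0]
wrist_force: [-0.9, -0.6, -0.4]
finger_gap: 0.0428
```

```bash
python3 - <<'E'
from h import *
st(); i,s,im=snap("wrist","w10"); T=q2R(s["orientation"]); i["xyz"]=np.array(i["xyz"])-.0026*T[:,1]-.0005*T[:,0]
np.save("w10.npy",np.r_[np.array(i["xyz"]),att(i).ravel()])
print("pred stem a,c",proj(i,[.5325,.2035,.067],True)/.7,proj(i,[.559,.3433,.067],True)/.7)
im8=cv2.imread("pics/w10.png"); g=cv2.cvtColor(im8,cv2.COLOR_BGR2GRAY)
for d in silhouettes("wrist","module0_mid")[:4]: print(round(d["p"],2),(np.array(d["box"])/.7).round(0))
cv2.imwrite("pics/w10c.png",cv2.convertScaleAbs(im8,alpha=1.4))
E
```

```text
t 29.6 tcp [0.5308 0.2024 0.1981] q [-4.000e-04  7.123e-01  7.019e-01 -3.000e-04] F [-0.9 -0.6 -0.4] gap 0.0428
J [ 0.223  0.312 -0.038  1.222  0.     1.808]
pred stem a,c [405.35949023 280.47889205] [448.10223816  47.97603892]
0.7 [366. 237.  65.  53.]
```

View pics/w10c.png

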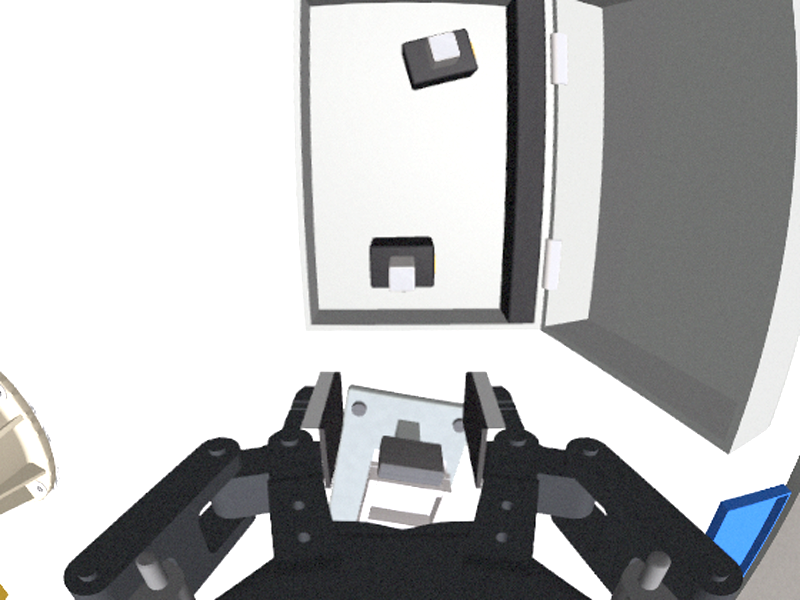

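Both remaining modules are where expected (stems at (402,276) and (443,46)), and the lid is open. Grasp module a.

send_rows(
  series=[0.2,0.1,4,0,0,0,0.5,0.2,0.1,8,0,0,0,0.5,0.2,0.1,11,0,0,0,0.5,0.2,0.1,13.5,0,0,0,0.5,0.2,0.1,15,0,0,0,0.5,0.2,0.1,15.6,0,0,0,0.5,0.2,0.1,15.6,0,0,0,0.5,0.2,0.1,15.6,0,0,0,0.1,0.2,0.1,15.6,0,0,0,0.1,0.2,0.1,15.6,0,0,0,0.1],
  newtons=35,
)

```text
clock: 30.53
tcp_pos: [0.5325, 0.2059, 0.0434]
orientation: [0.0, 0.712, 0.703, 0.001]
wrist_force: [0.5, 0.0, -0.7]
finger_gap: 0.0151
```

send_rows(
  series=[0,0,0,0,0,0,0.1,0,0,0,0,0,0,0.1,0,0,0,0,0,0,0.1,0,0,-3,0,0,0,0.1,0,0,-7,0,0,0,0.1,0,0,-11,0,0,0,0.1,0,0,-14.8,0,0,0,0.1,0,0,-14.8,0,0,0,0.1,0,0,-14.8,0,0,0,0.1],
)

```text
clock: 31.28
tcp_pos: [0.5333, 0.2061, 0.1927]
orientation: [0.001, 0.711, 0.703, 0.002]
wrist_force: [-0.9, -0.4, -1.9]
finger_gap: 0.0154
```

```bash
python3 - <<'E'
from h import *
st(); goto([.5208,.001,.188],down(76.4))
E
```

```text
t 31.28 tcp [0.5333 0.2061 0.1927] q [0.0011 0.7115 0.7027 0.0021] F [-0.9 -0.4 -1.9] gap 0.0154
J [ 0.228  0.316 -0.045  1.205  0.     1.811]
shift cm [-20.53  -1.     0.43] rot deg [ 0.25 -0.12 12.89]
```

send_rows(
  series=[-4,-0.2,0,0,0,5,0.1,-8,-0.4,0,0,0,10,0.1,-12,-0.6,0.2,0,0,12.9,0.1,-15,-0.8,0.3,0,0,12.9,0.1,-18,-0.9,0.4,0,0,12.9,0.1,-20.5,-1,0.4,0,0,12.9,0.1,-20.5,-1,0.4,0,0,12.9,0.1,-20.5,-1,0.4,0,0,12.9,0.1,-20.5,-1,0.4,0,0,12.9,0.1],
)

```text
clock: 32.03
tcp_pos: [0.518, 0.0011, 0.1845]
orientation: [-0.002, 0.786, 0.618, -0.001]
wrist_force: [0.1, 0.3, -1.3]
finger_gap: 0.0154
```

```bash
cat > fit.py <<'E'
from h import *
# edges in tool frame (mm), search seeded by projecting the expected geometry
i,s,im=snap("wrist"); T=q2R(s["orientation"]); tcp=np.array(s["tcp_pos"])
g=cv2.GaussianBlur(cv2.cvtColor(im,cv2.COLOR_BGR2GRAY).astype(float),(3,3),0)
B=np.array([.0005,.0026,0])   # camera bias in tool
ca=np.array(C0)+[0,-.0007,0]; a=np.radians(-13.6); X=np.array([np.cos(a),np.sin(a),0]); Y=np.array([-np.sin(a),np.cos(a),0])
def run(name,p0,p1,z_of,sgn,axis,w=5,n=25):
    P=[]
    for t in np.linspace(.08,.92,n):
        q=p0+(p1-p0)*t; u,v=proj(i,q+T@B,True)
        line=g[:,int(round(u))] if axis=='v' else g[int(round(v)),:]
        c=int(round(v if axis=='v' else u)); d=np.diff(line)*sgn; lo=max(c-w,2); k=lo+int(np.argmax(d[lo:c+w]))
        e=k+.5+.5*(d[k-1]-d[k+1])/(d[k-1]-2*d[k]+d[k+1]+1e-9)
        uu,vv=(round(u),e) if axis=='v' else (e,round(v))
        P.append((T.T@(onz(i,uu,vv,z_of,True)-tcp)-B)*1000)
    P=np.array(P); A,Bc=(1,0) if axis=='v' else (0,1)
    k=np.polyfit(P[:,A],P[:,Bc],1); r=P[:,Bc]-np.polyval(k,P[:,A]); m=np.abs(r)<1.0
    k=np.polyfit(P[m,A],P[m,Bc],1); r=P[m,Bc]-np.polyval(k,P[m,A])
    print(name,"%s=%.2f at mean %.1f, slope %.2f deg, rms %.2f n %d"%('x' if axis=='v' else 'y',np.polyval(k,P[m,A].mean()),P[m,A].mean(),np.degrees(k[0]),r.std(),m.sum()))
top=.092
car=lambda x,y: np.array([*(ca+x*X+y*Y)[:2],top])
run("front outer (63)",car(-.022,.063),car(.018,.063),top,1,'v')
run("pocket2 far edge (57)",car(-.022,.057),car(.022,.057),top,-1,'v')
run("pocket2 near edge (23)",car(-.022,.023),car(.022,.023),top,1,'v')
run("left outer (-30)",car(-.03,.060),car(-.03,.025),top,1,'u')
run("right outer (30)",car(.03,.060),car(.03,.025),top,-1,'u')
mod=lambda x,y,z: tcp+T@np.array([x,y,z])
run("module front bottom (15)",mod(.015,-.02,.038),mod(.015,.02,.038),tcp[2]-.038,-1,'v',w=8)
st()
E
python3 fit.py
```

```text
front outer (63) x=62.90 at mean 0.4, slope 0.47 deg, rms 0.04 n 25
pocket2 far edge (57) x=57.69 at mean 2.4, slope 0.13 deg, rms 0.09 n 25
pocket2 near edge (23) x=22.98 at mean 2.4, slope 0.21 deg, rms 0.04 n 25
left outer (-30) y=-27.36 at mean 42.1, slope -0.12 deg, rms 0.18 n 25
right outer (30) y=31.71 at mean 42.2, slope 0.15 deg, rms 0.17 n 25
module front bottom (15) x=13.52 at mean -0.0, slope 0.04 deg, rms 0.02 n 25
t 32.08 tcp [0.5183 0.0015 0.1847] q [-0.0013  0.7858  0.6185 -0.0011] F [ 0.2  0.4 -1. ] gap 0.0152
J [-0.152  0.226 -0.186  1.162  0.     1.656]
```

send_rows(
  series=[0.17,0.22,2,0,0,0,0.1,0.17,0.22,4,0,0,0,0.1,0.17,0.22,4.4,0,0,0,0.1,0.17,0.22,4.4,0,0,0,0.1,0.17,0.22,5,0,0,0,0.1,0.17,0.22,5.5,0,0,0,0.1,0.17,0.22,6,0,0,0,0.1,0.17,0.22,6.4,0,0,0,0.1,0.17,0.22,6.8,0,0,0,0.1,0.17,0.22,6.8,0,0,0,0.1],
)

```text
clock: 32.92
tcp_pos: [0.5209, 0.002, 0.1171]
orientation: [-0.001, 0.786, 0.618, -0.001]
wrist_force: [0.7, 1.1, -0.6]
finger_gap: 0.0151
```

send_rows(
  series=[0,0,0.1,0,0,0,0.1,0,0,0.2,0,0,0,0.1,0,0,0.3,0,0,0,0.1,0,0,0.4,0,0,0,0.1,0,0,0.4,0,0,0,0.1],
)

```text
clock: 33.33
tcp_pos: [0.5216, 0.0019, 0.1142]
orientation: [-0.0, 0.786, 0.618, -0.0]
wrist_force: [-0.8, -0.6, 1.8]
finger_gap: 0.0149
```

send_rows(
  series=[0,0,0,0,0,0,0.4,0,0,0,0,0,0,0.4,0,0,0,0,0,0,0.4,0,0,-2,0,0,0,0.4,0,0,-5,0,0,0,0.4,0,0,-9,0,0,0,0.4,0,0,-12,0,0,0,0.4,0,0,-12,0,0,0,0.4,0,0,-12,0,0,0,0.4],
)

```text
clock: 34.08
tcp_pos: [0.523, 0.0018, 0.236]
orientation: [0.001, 0.786, 0.618, 0.001]
wrist_force: [0.2, 0.0, 0.3]
finger_gap: 0.0344
```

```bash
python3 - <<'E'
from h import *
st(); goto([.557,.3445,.19],down(104.4))
E
```

```text
t 34.08 tcp [0.523  0.0018 0.236 ] q [0.0013 0.7859 0.6183 0.0012] F [0.2 0.  0.3] gap 0.0344
J [-0.15   0.208 -0.082  1.277 -0.     1.658]
shift cm [34.11 -4.78  4.59] rot deg [  0.2    0.04 -28.01]
```

send_rows(
  series=[34.1,-4.7,4.5,0,0,-28,0.5,34.1,-4.7,4.5,0,0,-28,0.5,34.1,-4.7,4.5,0,0,-28,0.5,34.1,-4.7,4.5,0,0,-28,0.5,34.1,-4.7,4.5,0,0,-28,0.5,34.1,-4.7,4.5,0,0,-28,0.5,34.1,-4.7,4.5,0,0,-28,0.5,34.1,-4.7,4.5,0,0,-28,0.5,34.1,-4.7,4.5,0,0,-28,0.5,34.1,-4.7,4.5,0,0,-28,0.5],
)

```text
clock: 34.92
tcp_pos: [0.5545, 0.3476, 0.1853]
orientation: [-0.002, 0.611, 0.792, -0.002]
wrist_force: [-0.0, 0.4, 0.4]
finger_gap: 0.0429
```

send_rows(
  series=[0,0,0,0,0,0,0.5,0,0,0,0,0,0,0.5,0,0,0,0,0,0,0.5],
)

```text
clock: 35.17
tcp_pos: [0.5561, 0.3428, 0.1887]
orientation: [-0.001, 0.614, 0.79, -0.001]
wrist_force: [0.0, -0.5, -0.3]
finger_gap: 0.0429
```

```bash
python3 - <<'E'
from h import *
st(); i,s,im=snap("wrist"); T=q2R(s["orientation"]); i["xyz"]=np.array(i["xyz"])-.0026*T[:,1]-.0005*T[:,0]
g=cv2.cvtColor(im,cv2.COLOR_BGR2GRAY)
for d in silhouettes("wrist","module0_mid")[:2]:
    x,y,w,h=[int(round(k)) for k in d["box"]]; m=d["pixels"]&(g>100); ys,xs=np.nonzero(m); print(round(d["p"],2),d["box"],m.sum())
    if m.sum()>20:
        r=cv2.minAreaRect(np.column_stack([xs,ys]).astype(np.float32)); print("stem rect",r, onz(i,*r[0],.067,True).round(4))
print("pred",proj(i,[.557,.3445,.067],True)); p=None
goto([.557,.3445,.041],down(104.4))
E
```

```text
t 35.17 tcp [0.5561 0.3428 0.1887] q [-6.000e-04  6.137e-01  7.895e-01 -8.000e-04] F [ 0.  -0.5 -0.3] gap 0.0429
J [0.43  0.483 0.195 1.285 0.    1.751]
pred [283.77673938 198.38686545]
shift cm [ 0.14  0.11 14.82] rot deg [-0.06 -0.02 -0.13]
```

```bash
python3 - <<'E'
from h import *
i,s,im=snap("wrist","w11"); T=q2R(s["orientation"]); i["xyz"]=np.array(i["xyz"])-.0026*T[:,1]-.0005*T[:,0]
np.save("w11.npy",np.r_[np.array(i["xyz"]),att(i).ravel()])
E
```

```text
(no output)
```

View pics/w11.png

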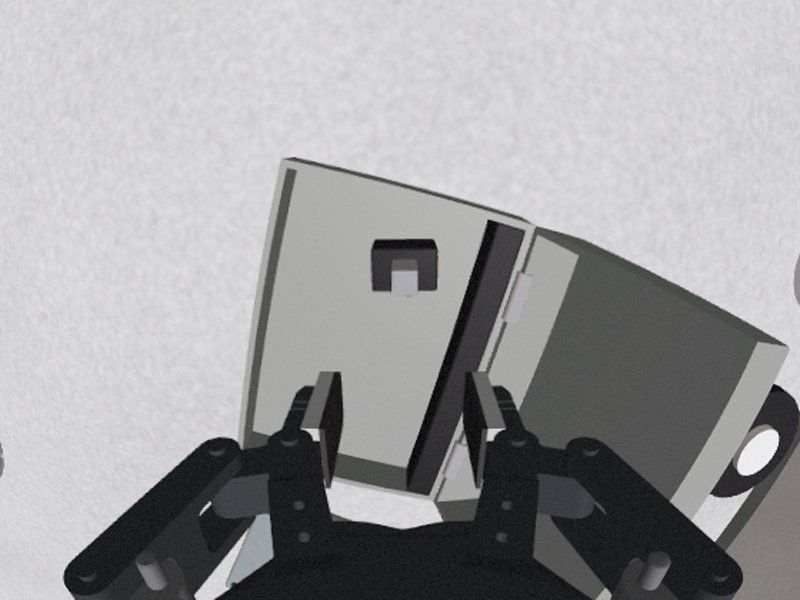

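Module c is in place and square with the jaws (stem at (405,279)). Grasp it.

send_rows(
  series=[0.3,0.1,4,0,0,0,0.5,0.3,0.1,8,0,0,0,0.5,0.3,0.1,11,0,0,0,0.5,0.3,0.1,13,0,0,0,0.5,0.3,0.1,14.2,0,0,0,0.5,0.3,0.1,14.6,0,0,0,0.5,0.3,0.1,14.6,0,0,0,0.5,0.3,0.1,14.6,0,0,0,0.1,0.3,0.1,14.6,0,0,0,0.1,0.3,0.1,14.6,0,0,0,0.1],
)

```text
clock: 36.15
tcp_pos: [0.5573, 0.3481, 0.0447]
orientation: [0.0, 0.613, 0.79, 0.001]
wrist_force: [-1.1, 0.1, 3.9]
finger_gap: 0.0151
```

send_rows(
  series=[0,0,0,0,0,0,0.1,0,0,0,0,0,0,0.1,0,0,0,0,0,0,0.1,0,0,-3,0,0,0,0.1,0,0,-7,0,0,0,0.1,0,0,-11,0,0,0,0.1,0,0,-14.4,0,0,0,0.1,0,0,-14.4,0,0,0,0.1,0,0,-14.4,0,0,0,0.1],
)

```text
clock: 36.9
tcp_pos: [0.5579, 0.3484, 0.19]
orientation: [0.001, 0.613, 0.79, 0.002]
wrist_force: [0.7, -0.4, -1.3]
finger_gap: 0.0154
```

```bash
python3 - <<'E'
from h import *
st(); goto([.5208,.001,.19],down(76.4))
E
```

```text
t 36.9 tcp [0.5579 0.3484 0.19  ] q [0.0008 0.613  0.7901 0.0024] F [ 0.7 -0.4 -1.3] gap 0.0154
J [4.360e-01 4.850e-01 2.020e-01 1.282e+00 1.000e-03 1.756e+00]
shift cm [-32.73 -12.22  -0.11] rot deg [ 0.25 -0.16 27.99]
```

send_rows(
  series=[-4,-1.5,-1.2,0,0,7,0.1,-8,-3,-1.2,0,0,14,0.1,-12,-4.5,-1.2,0,0,21,0.1,-16,-6,-1.2,0,0,28,0.1,-20,-7.5,-1.2,0,0,28,0.1,-24,-9,-1.2,0,0,28,0.1,-28,-10.5,-1.2,0,0,28,0.1,-31,-11.6,-1.2,0,0,28,0.1,-32.7,-12.2,-1.2,0,0,28,0.1,-32.7,-12.2,-1.2,0,0,28,0.1],
)

```text
clock: 37.73
tcp_pos: [0.5179, -0.0031, 0.197]
orientation: [-0.001, 0.788, 0.616, -0.002]
wrist_force: [1.1, 0.2, -1.0]
finger_gap: 0.0151
```

send_rows(
  series=[0,0,0,0,0,0,0.1,0,0,0,0,0,0,0.1,0,0,0,0,0,0,0.1],
)

```text
clock: 37.98
tcp_pos: [0.519, 0.0017, 0.198]
orientation: [-0.001, 0.785, 0.619, -0.001]
wrist_force: [0.5, 0.1, -0.8]
finger_gap: 0.015
```

```bash
python3 fit.py
```

```text
front outer (63) x=62.08 at mean -0.3, slope 0.20 deg, rms 0.04 n 25
pocket2 far edge (57) x=56.96 at mean 1.8, slope 0.26 deg, rms 0.15 n 25
pocket2 near edge (23) x=22.27 at mean 1.7, slope 0.00 deg, rms 0.01 n 25
left outer (-30) y=-28.15 at mean 41.4, slope -0.03 deg, rms 0.20 n 25
right outer (30) y=30.98 at mean 41.4, slope -0.23 deg, rms 0.20 n 25
module front bottom (15) x=13.00 at mean -0.0, slope 0.14 deg, rms 0.11 n 25
t 38.03 tcp [0.5191 0.0018 0.1982] q [-0.0009  0.7853  0.6191 -0.0008] F [ 0.   0.9 -1.2] gap 0.0154
J [-0.151  0.22  -0.16   1.193  0.     1.655]
```

send_rows(
  series=[4.18,0.14,0,0,0,0,0.1,4.18,0.14,0,0,0,0,0.1,4.18,0.14,3,0,0,0,0.1,4.18,0.14,5,0,0,0,0.1,4.18,0.14,5.6,0,0,0,0.1,4.18,0.14,5.6,0,0,0,0.1,4.18,0.14,6.2,0,0,0,0.1,4.18,0.14,6.8,0,0,0,0.1,4.18,0.14,7.3,0,0,0,0.1,4.18,0.14,7.3,0,0,0,0.1],
)

```text
clock: 38.87
tcp_pos: [0.5303, 0.0407, 0.1253]
orientation: [-0.001, 0.786, 0.618, -0.001]
wrist_force: [-0.8, -0.8, -1.4]
finger_gap: 0.0153
```

send_rows(
  series=[0,0,0.2,0,0,0,0.1,0,0,0.4,0,0,0,0.1,0,0,0.6,0,0,0,0.1,0,0,0.8,0,0,0,0.1,0,0,0.9,0,0,0,0.1,0,0,0.9,0,0,0,0.1],
)

```text
clock: 39.37
tcp_pos: [0.5303, 0.0408, 0.1166]
orientation: [-0.001, 0.786, 0.618, -0.001]
wrist_force: [0.4, -1.3, -1.6]
finger_gap: 0.015
```

send_rows(
  series=[0,0,0.1,0,0,0,0.1,0,0,0.2,0,0,0,0.1,0,0,0.3,0,0,0,0.1,0,0,0.3,0,0,0,0.1],
)

```text
clock: 39.7
tcp_pos: [0.5307, 0.0408, 0.1156]
orientation: [0.0, 0.786, 0.618, -0.0]
wrist_force: [-4.5, 0.9, 11.1]
finger_gap: 0.0153
```

Seated. Release, rise, and take a final look.

send_rows(
  series=[0,0,-0.2,0,0,0,0.4,0,0,-0.2,0,0,0,0.4,0,0,-0.2,0,0,0,0.4,0,0,-2,0,0,0,0.4,0,0,-5,0,0,0,0.4,0,0,-9,0,0,0,0.4,-4,0,-12,0,0,0,0.4,-6,0,-14,0,0,0,0.4,-6,0,-14,0,0,0,0.4,-6,0,-14,0,0,0,0.4],
)

```text
clock: 40.53
tcp_pos: [0.5174, -0.0187, 0.2553]
orientation: [0.001, 0.787, 0.617, 0.001]
wrist_force: [-1.3, -0.7, -1.9]
finger_gap: 0.0343
```

send_rows(
  series=[0,0,0,0,0,0,0.4,0,0,0,0,0,0,0.4,0,0,0,0,0,0,0.4],
)

```text
clock: 40.78
tcp_pos: [0.5159, -0.0167, 0.2523]
orientation: [-0.002, 0.786, 0.619, -0.001]
wrist_force: [0.4, -0.0, -1.2]
finger_gap: 0.0344
```

```bash
python3 - <<'E'
from h import *
st(); i,s,im=snap("wrist"); j,_,sc=snap("scene")
a=cv2.resize(im[60:340,150:430],(400,400),interpolation=cv2.INTER_CUBIC)
b=cv2.resize(cv2.convertScaleAbs(sc[90:290,200:400],alpha=1.6),(400,400),interpolation=cv2.INTER_CUBIC)
cv2.imwrite("pics/fin.png",np.hstack([a,b]))
for cam in ("scene",): 
    for l in ("module0_mid","case_lid","bottle","jar","driver"): print(l,[(round(d["p"],2),np.round(d["box"])) for d in silhouettes(cam,l)[:3]])
E
```

```text
t 40.78 tcp [ 0.5159 -0.0167  0.2523] q [-0.0015  0.7856  0.6187 -0.0014] F [ 0.4 -0.  -1.2] gap 0.0344
J [-0.188  0.197 -0.056  1.322 -0.     1.619]
module0_mid [(0.75, array([256., 170.,  20.,  15.])), (0.6, array([297., 130., 121.,  72.]))]
case_lid [(0.62, array([333., 129.,  84.,  73.]))]
bottle [(0.94, array([290., 245.,  23.,  44.]))]
jar [(0.94, array([349., 223.,  21.,  27.]))]
driver [(0.82, array([219., 257.,  24.,  48.])), (0.62, array([243., 179.,  50.,  26.]))]
```

View pics/fin.png

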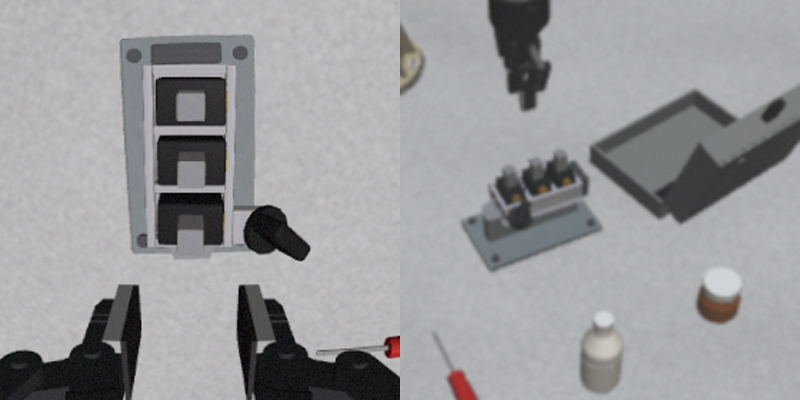

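All three modules stand in their pockets, the lid is open, and the knob is turned. I check numerically that the clamped carriage is still at the stop.

```bash
python3 - <<'E'
from h import *
i,s,im=snap("wrist"); T=q2R(s["orientation"]); tcp=np.array(s["tcp_pos"]); B=np.array([.0005,.0026,0])
g=cv2.cvtColor(im,cv2.COLOR_BGR2GRAY)
a=np.radians(-13.6); X=np.array([np.cos(a),np.sin(a),0]); Y=np.array([-np.sin(a),np.cos(a),0]); ca=np.array([.5205,.001,0])
for x in (-.02,-.01,0,.01,.02):
    print("x",x,[(k,int(g[tuple(np.round(proj(i,ca+x*X+k*.001*Y+[0,0,.0905]+T@B,True)).astype(int)[::-1])])) for k in np.arange(56,74,1.)])
j=s
E
```

```text
x -0.02 [(np.float64(56.0), 145), (np.float64(57.0), 174), (np.float64(58.0), 174), (np.float64(59.0), 174), (np.float64(60.0), 174), (np.float64(61.0), 176), (np.float64(62.0), 141), (np.float64(63.0), 82), (np.float64(64.0), 77), (np.float64(65.0), 82), (np.float64(66.0), 87), (np.float64(67.0), 85), (np.float64(68.0), 77), (np.float64(69.0), 79), (np.float64(70.0), 86), (np.float64(71.0), 81), (np.float64(72.0), 82), (np.float64(73.0), 81)]
x -0.01 [(np.float64(56.0), 149), (np.float64(57.0), 173), (np.float64(58.0), 174), (np.float64(59.0), 171), (np.float64(60.0), 174), (np.float64(61.0), 177), (np.float64(62.0), 159), (np.float64(63.0), 99), (np.float64(64.0), 76), (np.float64(65.0), 83), (np.float64(66.0), 85), (np.float64(67.0), 84), (np.float64(68.0), 81), (np.float64(69.0), 81), (np.float64(70.0), 86), (np.float64(71.0), 86), (np.float64(72.0), 82), (np.float64(73.0), 82)]
x 0 [(np.float64(56.0), 152), (np.float64(57.0), 172), (np.float64(58.0), 175), (np.float64(59.0), 171), (np.float64(60.0), 172), (np.float64(61.0), 176), (np.float64(62.0), 164), (np.float64(63.0), 106),
[... 438 characters left out ...]
.0), 127), (np.float64(64.0), 88), (np.float64(65.0), 84), (np.float64(66.0), 88), (np.float64(67.0), 84), (np.float64(68.0), 84), (np.float64(69.0), 81), (np.float64(70.0), 84), (np.float64(71.0), 86), (np.float64(72.0), 83), (np.float64(73.0), 85)]
x 0.02 [(np.float64(56.0), 119), (np.float64(57.0), 171), (np.float64(58.0), 176), (np.float64(59.0), 174), (np.float64(60.0), 172), (np.float64(61.0), 178), (np.float64(62.0), 159), (np.float64(63.0), 137), (np.float64(64.0), 122), (np.float64(65.0), 100), (np.float64(66.0), 88), (np.float64(67.0), 90), (np.float64(68.0), 87), (np.float64(69.0), 85), (np.float64(70.0), 86), (np.float64(71.0), 88), (np.float64(72.0), 91), (np.float64(73.0), 91)]
```

```bash
python3 -c "
from workcell import *
print(get_state()['clock']); print(hand_in())"
```

```text
41.1833
the job is handed in; nothing more can be done
None
```

The inspection stage is set up and handed in at 41 s of the 208 s allowed, with the robot raised clear of everything. One check was slightly off: the clamped carriage is not quite square to the end stop.

- **Carriage:** I slid it in from the open end until it hit the stop. It pushed back with about 20 N and moved no further.
- **Clamp knob:** I turned it clockwise until the resistance jumped to about 1.5 N m, before loading any module. The knob's bar lies at the tight angle.
- **Lid:** I lifted it past vertical and it fell open. Later pictures show it open.
- **Modules:** All three were in the case. Each was lowered into its own pocket to the floor height. Two pressed on the floor with 11–13 N. The middle one only touched at about 2 N before I let go. The last pictures show all three upright.
- **Bottle, jar and screwdriver:** I did not touch them, and the scene camera finds them where they started.

**Disagreement:** Clamping left the carriage about 1.7° skewed within its play on the rail. One front corner touches the stop and the other side has a wedge gap of about 1.5 mm. Its centre is within about 1 mm of fully home. I left it, because correcting it would have meant unclamping the loaded carriage.

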